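# Build a stepped belt pulley on its spindle, largest sheave first

### The job

Take the three loose belt sheaves off the stubs of the sloping plywood rack and thread them onto the stand's upright spindle in order of size: the largest first, at the bottom, then the middle one, then the smallest on top, each with its hub up and sitting flat on what is under it. Lower each sheave down the spindle rather than letting it drop from the top, and leave the jug, funnel, bowl, ratchet, wiper arm and can where they are.

Things in the scene. Friction and masses are not known exactly. Their poses are not given: they have to be found in the camera images.
- large_center (a point): The large of three bare aluminium belt sheaves: disc 120 mm across, 10 mm thick; above it on one axis a plain round hub 40 mm across, 21 mm high (31 mm in all); 26 mm bore right through; about 320 g. Starts flat on the rack's sloping deck, hub outward, over one of the stubs (which one varies). Point: on its axis, half-way up, 15.5 mm above the disc's underside; z is its axis, out of the hub end.
- middle_center (a point): The middle of three bare aluminium belt sheaves: disc 96 mm across, 10 mm thick; above it on one axis a plain round hub 40 mm across, 21 mm high (31 mm in all); 26 mm bore right through; about 210 g. Starts flat on the rack's sloping deck, hub outward, over one of the stubs (which one varies). Point: on its axis, half-way up, 15.5 mm above the disc's underside; z is its axis, out of the hub end.
- small_center (a point): The small of three bare aluminium belt sheaves: disc 72 mm across, 10 mm thick; above it on one axis a plain round hub 40 mm across, 21 mm high (31 mm in all); 26 mm bore right through; about 130 g. Starts flat on the rack's sloping deck, hub outward, over one of the stubs (which one varies). Point: on its axis, half-way up, 15.5 mm above the disc's underside; z is its axis, out of the hub end.
- rack: Fixed plywood rack, 350 mm long (its y), 130 mm deep (x), 105 mm high. Deck slopes 32 degrees, low edge at +x, away from the robot. Origin on the table under the deck's middle, where its face is 65 mm up. Three wooden stubs, 20 mm across, 14 mm long, stand square to the deck on its middle line at y = -115, 0, +115 mm: draw a sheave off square to the deck by at least 15 mm.
- stand: Fixed spindle stand: base plate 20 mm thick (x from -70 to +95 mm, y +-70 mm); origin on the table under the upright spindle's axis; z is up. At its +x edge, 86 mm from that axis, stands a sheet-metal belt guard 130 mm wide (along y), top 120 mm above the table.
- seat (a point): Centre of the top face of the stand's seat collar (48 mm across), 30 mm above the table, where the spindle begins; z is up. The steel spindle rises from here, 20 mm across and 78 mm high, the top 8 mm tapering to 10 mm. Stacked sheaves rest on it and on one another: undersides 0, 31 and 62 mm above this point.
- jug_center (a point): Bystander: closed white plastic jug, 100 mm across, 198 mm high, standing; point at half height. Beyond the stand.
- funnel: Bystander: blue funnel upside down on its 110 mm mouth, 120 mm high; origin under its centre. Between the robot and the rack.
- bowl: Bystander: white ceramic bowl, 116 mm across, 50 mm high; origin under its centre. Between the robot and the rack.
- ratchet: Bystander: steel ratchet lying flat, 205 mm long (along its x), up to 32 mm high; origin underneath its middle. Beyond the rack.
- wiper_arm: Bystander: black wiper arm lying flat, 340 mm long (along its x), 25 mm high; origin underneath its middle. On the left of the table.
- can: Bystander: plain steel can, 64 mm across, 62 mm high, standing; origin under its centre. On the robot's side of the stand.
Mind the look-alikes: they are no part of the job. Leave any red look-alike of the part that bears large_center alone. What is shaped like the part that bears small_center but blue is not meant.

How it is judged:
By the outcome, as a careful person would: the job done as asked, in the order asked, and still so for the second after the job is handed in, with the robot touching nothing.
It also fails if it takes over 72 s, if anything falls off the work surface, if the arm or the gripper's body presses on something with over 40 N, if the wrist force passes 120 N, or if a joint passes its speed limit or range.

### The arm

A 6-joint arm with a two-finger parallel gripper is mounted at the origin on the work surface. World frame = base frame: x ahead of the robot, y to its left, z up, the work surface at z = 0. Lengths are in m, angles in rad, forces in N, time in s.
With the tool pointing down it reaches from about 0.3 to 0.875 m from the base axis. Payload 4.2 kg.
Tool frame: the origin (TCP) lies between the finger pads; the fingertips stand ctrl.tips_ahead ahead of it and the grasp point (between the pads) lies 5 mm behind it (ctrl.tips_ahead is the distance from the TCP to the fingertips, in m); x points along the fingers, z is the direction in which the jaws open and shut, and the axes are right-handed (so a half turn about x gives the same grasp; the last joint's range is limited). The gripper opens to 85 mm and grips with 20 to 120 N. Pads are 22 mm wide; open, the fingers measure 114 mm over their backs; the gripper's body (76 mm by 85 mm) begins 54 mm behind the grasp point. The pads swing forward as they close: fully open they stand 13 mm farther back than shut.
Start: joints at [-1.138, 0.32, 1.565, -0, 1.257, -0.02], TCP at [0.252, -0.517, 0.223] pointing down, gripper open.
Joint ranges: [-3.11, 3.11], [-0.84, 2.01], [0.21, 2.61], [-1.34, 4.49], [0.05, 2.63], [-2.56, 2.56]. Speed limits (rad/s): [2.57, 2.57, 3.14, 3.14, 3.14, 3.14].

### API

Orientations are given as a unit quaternion [x, y, z, w].
In Python, from rig import ctrl gives the robot as it stands. The module is installed in compiled form; this text tells all that it offers.
- The arm moves only by the tool apply_moves, never from a script. Its argument "rows" is a list that holds one entry, the list of rows, each a list of 7 numbers: the shift along the tool's x, y, z in m, then the turn, a rotation vector about the tool's x, y, z in rad, then the finger opening in m, from 0 to 0.0854. A call has 1 to 5 rows; each row is the pose to reach, as a shift and turn from the pose measured when the call began, along the tool's axes at that moment; what a row does not reach only later rows make up. A row lasts 1/12 s, in which the tool goes at most 41.7 mm and 7.16 degrees, less where a joint would pass 70% of its speed; a pose out of reach is approached as far as the arm can. A call with a gripper value outside its range is refused whole. The fingers move at their own pace and stop on an object; "squeeze" is the grip in N (left out, the last holds). Time passes only in rows, so rows that repeat a pose let the fingers close. It gives the time, the measured TCP pose, the force and the opening at its end, in the units of the state.
- ctrl.observe(): the state, without advancing time (a new reading comes with each control period).
- ctrl.capture(name): name is "scene" or "top" or "wrist"; returns the picture (384x512x3 uint8, red, green, blue); there is no depth.
- ctrl.get_calibration(name): a dict with "fx", "fy", "cx", "cy" (pixels), "eye" and "rotation" of the camera in the world. Camera axes: x right, y up, looking along -z (the intrinsics and any distortion apply to the point x, -y, -z); pixel columns grow to the right and rows downward; lengths in m; the calibration is good to about 2 mm. A picture is of the moment at which its call begins: read the wrist's pose just before it. get_calibration takes no time and is no camera call; for the wrist camera it gives the pose at the moment of the call.
- ctrl.close_job(): hands the job in, once; it reports no verdict.
The state is a dict: "time": time; "qpos": joint angles; "qvel": joint speeds; "effort": joint torques, N m; "tool_pos": TCP position; "tool_rot": TCP orientation; "wrist_force": force on the tool from outside, world axes, zero at the start; "ft_torque": the same for the moment, N m; "width": opening from 0.0 (shut) to 1.0 (fully open).
Only numpy, scipy, OpenCV 4.12 (cv2) and the standard library are available. Lean on these libraries where they do the work, as an engineer would, in place of code of your own. Each camera call takes 0.05 s, during which the arm holds its last target. There are 200 camera calls.

## Working session

There is one attempt and no reset: what is moved stays moved. The work goes in short steps, Python scripts to look and compute and a tool call to move; the robot and the scene stay as the last step left them, time stands still between calls to the robot, and variables do not carry over. Pictures are saved under pics/ and viewed, about 8 in all and at most 12, crops included, and the job is handed in when it is done.

Besides the shell and the picture viewer there is one more tool, called as a command line: name --argument value ..., lists and objects as JSON in quotes. apply_moves: Moves the arm, as the interface text tells. Its arguments: {"type":"object","properties":{"rows":{"type":"array","items":{"type":"array","items":{"type":"array","items":{"type":"number"}}}},"squeeze":{"type":"number"}},"required":["rows"]}

```bash
mkdir -p pics; ls
python3 - <<'E'
from rig import ctrl
import cv2, numpy as np
np.set_printoptions(precision=4,suppress=True)
print(ctrl.observe(), ctrl.tips_ahead)
for n in ("scene","top"):
    im=ctrl.capture(n); cv2.imwrite(f"pics/{n}0.png",cv2.resize(im[:,:,::-1],(800,600),interpolation=cv2.INTER_CUBIC)); np.save(f"pics/{n}0.npy",im)
    print(n,ctrl.get_calibration(n))
print(ctrl.get_calibration("wrist"))
E
```

```text
pics
{'time': 0.0, 'qpos': array([-1.138 ,  0.3203,  1.5657,  0.    ,  1.2574, -0.02  ]), 'qvel': array([-0.001 ,  0.0008, -0.0004, -0.0013,  0.0009,  0.0012]), 'effort': array([  0.0004, -41.5524, -23.4162,   0.0001,   0.008 ,  -0.    ]), 'tool_pos': array([ 0.2513, -0.5166,  0.2224]), 'tool_rot': array([ 0.3754,  0.6   , -0.3746,  0.5989]), 'wrist_force': array([-0.3968,  0.0457,  0.0657]), 'ft_torque': array([ 0.0206, -0.006 , -0.0583]), 'width': 1.0023926387737634} 0.014
scene {'fx': 427.32334604285603, 'fy': 427.32334604285603, 'cx': 252.79731569114088, 'cy': 195.60428145787967, 'eye': array([1.1511, 0.583 , 1.2528]), 'rotation': array([0.1371, 0.2882, 0.8643, 0.3888])}
top {'fx': 387.6580623533444, 'fy': 387.6580623533444, 'cx': 255.15585012868365, 'cy': 190.039127031424, 'eye': array([0.312 , 0.0272, 1.1668]), 'rotation': array([-0.0641,  0.0704,  0.7046, -0.7032])}
{'fx': 297.767115253853, 'fy': 297.767115253853, 'cx': 259.14763549091555, 'cy': 198.26799485236856, 'eye': array([ 0.323 , -0.4826,  0.3718]), 'rotation': array([-0.1306,  0.0833, -0.5241,  0.8375])}
```

View pics/top0.png

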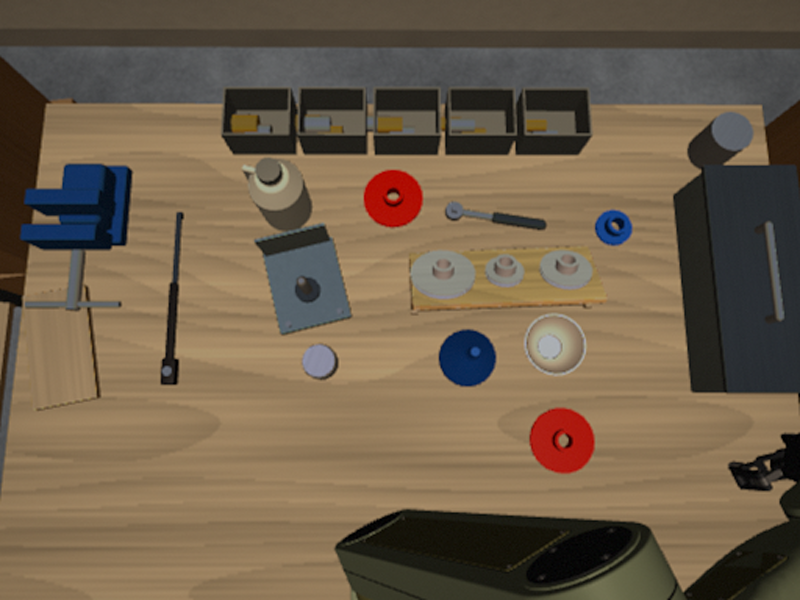

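View pics/scene0.png

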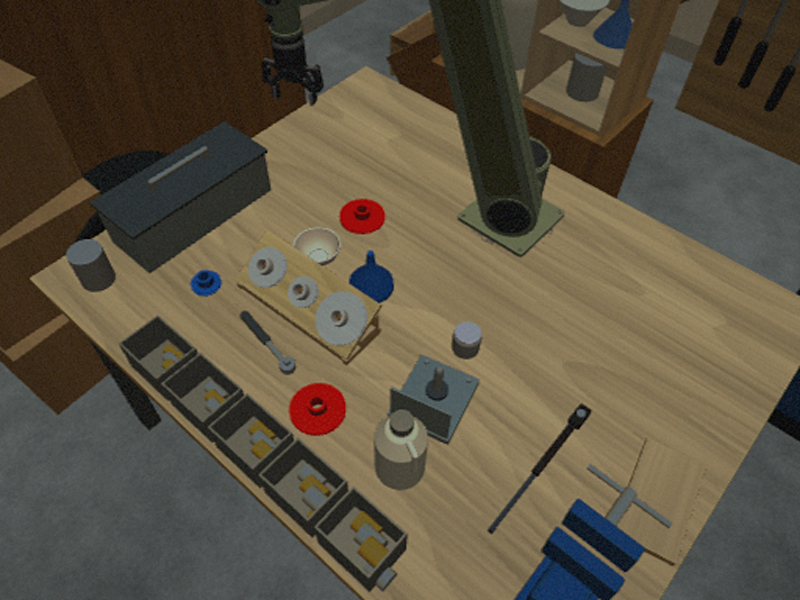

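Top view: the rack's silver sheaves are the large one at (443,268), the small one at (506,268) and the middle one at (567,266). The look-alikes are red at (393,197) and (562,440) and blue at (613,227); they aren't silver and aren't on the rack, so they aren't meant. The spindle tip is near (300,281). Next is a rough triangulation from both views.

```bash
cat > h.py <<'E'
import numpy as np, cv2
from scipy.spatial.transform import Rotation as R
from scipy.optimize import least_squares
np.set_printoptions(precision=4,suppress=True)
def cal(n):
    from rig import ctrl
    return ctrl.get_calibration(n)
def proj(c,P):
    p=R.from_quat(c['rotation']).inv().apply(np.atleast_2d(P)-c['eye'])
    return np.c_[c['cx']+c['fx']*p[:,0]/-p[:,2], c['cy']-c['fy']*p[:,1]/-p[:,2]]
def ray(c,uv):
    d=np.array([(uv[0]-c['cx'])/c['fx'],-(uv[1]-c['cy'])/c['fy'],-1])
    return R.from_quat(c['rotation']).apply(d/np.linalg.norm(d))
def tri(cs,uvs):
    A=0;b=0
    for c,u in zip(cs,uvs):
        d=ray(c,u);M=np.eye(3)-np.outer(d,d);A=A+M;b=b+M@c['eye']
    return np.linalg.solve(A,b)
def onz(c,uv,z):
    d=ray(c,uv);return c['eye']+d*(z-c['eye'][2])/d[2]
E
python3 - <<'E'
from h import *
t,s=cal('top'),cal('scene')
# display px *0.64
D={'L':((443,264),(339,316)),'S':((506,262),(302,290)),'M':((568,260),(265,264)),'tip':((300,281),(437,371))}
for k,(a,b) in D.items():
    a=np.array(a)*.64;b=np.array(b)*.64
    P=tri([t,s],[a,b]);print(k,P,proj(t,P)-a,proj(s,P)-b)
for uv in((412,310),(605,304),(322,228),(282,332),(351,317),(257,243)): print(uv,onz(t,np.array(uv)*.64,0.03))
for k,uv,z in(('jug',(268,170),.198),('funnel',(475,352),.12),('bowl',(555,344),.05),('can',(319,357),.062),('ratchet',(495,217),.02),('red',(393,197),.01)): print(k,onz(t,np.array(uv)*.64,z))
def crop(n,x0,y0,x1,y1,k):
    im=np.load(f'pics/{n}0.npy')[y0:y1,x0:x1,::-1];return cv2.resize(im,None,fx=k,fy=k,interpolation=cv2.INTER_CUBIC)
a=crop('top',160,135,400,220,3.3);b=crop('scene',145,145,315,290,3.0)
H=a.shape[0]+b.shape[0];W=max(a.shape[1],b.shape[1])
o=np.zeros((H,W,3),np.uint8);o[:a.shape[0],:a.shape[1]]=a;o[a.shape[0]:,:b.shape[1]]=b
o=cv2.convertScaleAbs(o,alpha=1.5)
print(o.shape);cv2.imwrite('pics/crop1.png',o[:600])
E
```

```text
L [ 0.58   -0.0624  0.0894] [[-0.5777  0.3858]] [[-0.5697 -0.1468]]
S [ 0.5831 -0.1768  0.0877] [[-1.1438  0.7523]] [[-1.0676 -0.3458]]
M [ 0.5871 -0.2918  0.09  ] [[-0.7138  0.4605]] [[-0.627  -0.2417]]
tip [0.5493 0.1919 0.1   ] [[ 1.1214 -0.7215]] [[1.176  0.1323]]
(412, 310) [ 0.5059 -0.0085  0.03  ]
(605, 304) [ 0.5171 -0.3779  0.03  ]
(322, 228) [0.6685 0.1661 0.03  ]
(282, 332) [0.4641 0.2372 0.03  ]
(351, 317) [0.4926 0.1074 0.03  ]
(257, 243) [0.6382 0.2915 0.03  ]
jug [0.7182 0.2391 0.198 ]
funnel [ 0.4167 -0.1143  0.12  ]
bowl [ 0.4382 -0.2727  0.05  ]
can [0.4139 0.1624 0.062 ]
ratchet [ 0.6943 -0.1747  0.02  ]
red [0.7396 0.0274 0.01  ]
(715, 792, 3)
```

View pics/crop1.png

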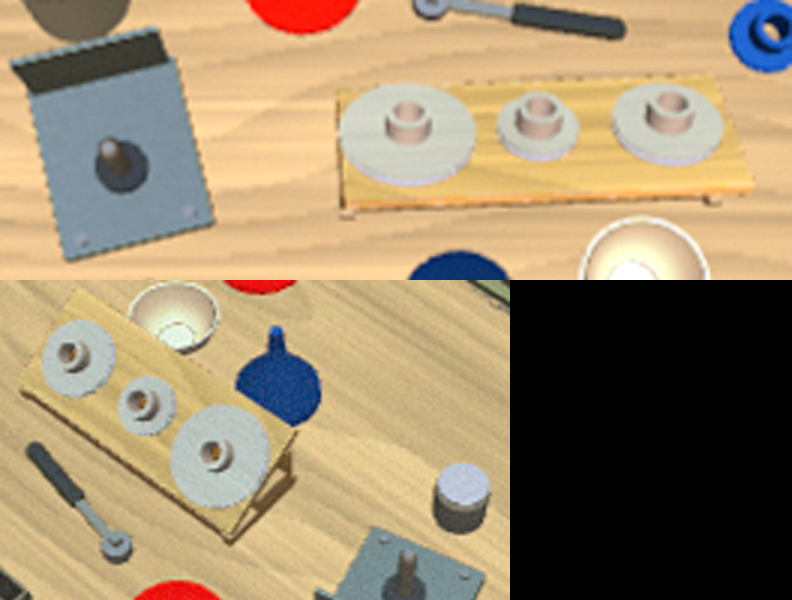

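Crop: three silver sheaves on the rack, large at the left end (408,122), small in the middle (538,118), middle-sized at the right end (668,112). The red and blue parts are off the rack. Spacing is 115 mm and hub tops are at z≈0.09, as expected. Now the first approach.

```bash
cat >> h.py <<'E'
def obs():
    from rig import ctrl
    return ctrl.observe()
def frame(x,z):
    x=np.array(x,float);x/=np.linalg.norm(x);z=np.array(z,float);z-=x*(z@x);z/=np.linalg.norm(z)
    return R.from_matrix(np.c_[x,np.cross(z,x),z])
def go(P,Q,p0=None,q0=None,say=''):
    o=obs();p0=o['tool_pos'] if p0 is None else p0;q0=R.from_quat(o['tool_rot']) if q0 is None else q0
    r=(q0.inv()*Q).as_rotvec()
    s=q0.inv().apply(np.array(P)-p0)
    print(say,'shift',s,'turn',r,'| dist %.3f deg %.1f'%(np.linalg.norm(s),np.degrees(np.linalg.norm(r))))
    return np.array(P),Q
a=np.radians(32);yaw=0.031
def Rz(t): return R.from_euler('z',t)
N=Rz(yaw).apply([np.sin(a),0,np.cos(a)]); RY=Rz(yaw).apply([0,1,0])
E
python3 - <<'E'
from h import *
o=obs();Q0=R.from_quat(o['tool_rot']);print(Q0.as_matrix())
c=cal('wrist');Rc=R.from_quat(c['rotation']);M=(Q0.inv()*Rc).as_matrix()
print('cam in tool',Q0.inv().apply(c['eye']-o['tool_pos']),'fwd',-M[:,2],'right',M[:,0])
hub=np.array([.58,-.0624,.0894])
for zz in (RY,-RY,np.cross(RY,N),-np.cross(RY,N)):
    Q=frame(-N,zz); P=hub+N*.10
    go(P,Q)
    for k,p in(('eye',Q.apply(Q0.inv().apply(c['eye']-o['tool_pos']))+P),('hubdir',Q.apply(-M[:,2]))):print(k,p)
E
```

```text
[[-0.0007  0.8992  0.4375]
 [ 0.0014  0.4375 -0.8992]
 [-1.      0.     -0.0016]]
cam in tool [-0.1493  0.0793  0.0005] fwd [ 0.952  -0.3061 -0.0012] right [ 0.001  -0.0008  1.    ]
 shift [ 0.0486  0.5426 -0.2429] turn [-2.6256  0.7524  0.1591] | dist 0.597 deg 156.8
eye [ 0.6448 -0.0599  0.3429]
hubdir [-0.2447 -0.0088 -0.9696]
 shift [ 0.0486  0.5426 -0.2429] turn [ 0.4112  0.1163 -0.5498] | dist 0.597 deg 39.9
eye [ 0.7793 -0.0567  0.2588]
hubdir [-0.7638 -0.0225 -0.6451]
 shift [ 0.0486  0.5426 -0.2429] turn [-1.1173  0.4937 -0.3213] | dist 0.597 deg 72.4
eye [0.71   0.021  0.3006]
hubdir [-0.4958 -0.3216 -0.8067]
 shift [ 0.0486  0.5426 -0.2429] turn [ 1.9333 -0.3598 -0.5527] | dist 0.597 deg 117.0
eye [ 0.7141 -0.1376  0.3011]
hubdir [-0.5127  0.2904 -0.808 ]
```

```bash
cat >> h.py <<'E'
from scipy.spatial.transform import Slerp
def seq(wps,n=None):
    """print batch of calls through waypoints (P,Q)"""
    o=obs();p=o['tool_pos'];q=R.from_quat(o['tool_rot'])
    for P,Q in wps:
        P=np.array(P);d=np.linalg.norm(P-p);g=np.degrees((q.inv()*Q).magnitude())
        m=max(1,int(np.ceil(d/.19)),int(np.ceil(g/32)));S=Slerp([0,1],R.concatenate([q,Q]))
        for i in range(m):
            a0,a1=S(i/m),S((i+1)/m)
            s=a0.inv().apply((P-p)/m);r=(a0.inv()*a1).as_rotvec()
            print(list(np.round(np.r_[s,r],4)),'rows>=%d'%np.ceil(max(d/m/.0417,g/m/7.16)))
        p,q=P,Q
QR=frame(-N,np.cross(RY,N))
E
python3 - <<'E'
from h import *
seq([(np.array([.58,-.0624,.0894])+N*.13,QR)])
E
```

```text
[np.float64(0.0058), np.float64(0.1393), np.float64(-0.0591), np.float64(-0.2793), np.float64(0.1234), np.float64(-0.0803)] rows>=4
[np.float64(-0.0011), np.float64(0.1503), np.float64(-0.018), np.float64(-0.2793), np.float64(0.1234), np.float64(-0.0803)] rows>=4
[np.float64(-0.0136), np.float64(0.149), np.float64(0.0232), np.float64(-0.2793), np.float64(0.1234), np.float64(-0.0803)] rows>=4
[np.float64(-0.0303), np.float64(0.1354), np.float64(0.0605), np.float64(-0.2793), np.float64(0.1234), np.float64(-0.0803)] rows>=4
```

apply_moves --rows '[[[0.006,0.139,-0.059,-0.279,0.123,-0.08,0.07],[0.006,0.139,-0.059,-0.279,0.123,-0.08,0.07],[0.006,0.139,-0.059,-0.279,0.123,-0.08,0.07],[0.006,0.139,-0.059,-0.279,0.123,-0.08,0.07],[0.006,0.139,-0.059,-0.279,0.123,-0.08,0.07]]]' --squeeze 80

```text
time: 0.52
tool_pos: [0.3536, -0.399, 0.2156]
tool_rot: [0.286, 0.697, -0.285, 0.592]
wrist_force: [0.2, 0.7, -0.0]
width: 0.815
```

apply_moves --rows '[[[-0.001,0.15,-0.018,-0.279,0.123,-0.08,0.06],[-0.001,0.15,-0.018,-0.279,0.123,-0.08,0.06],[-0.001,0.15,-0.018,-0.279,0.123,-0.08,0.06],[-0.001,0.15,-0.018,-0.279,0.123,-0.08,0.06],[-0.001,0.15,-0.018,-0.279,0.123,-0.08,0.06]]]'

```text
time: 0.93
tool_pos: [0.4554, -0.2808, 0.209]
tool_rot: [0.188, 0.777, -0.188, 0.571]
wrist_force: [-0.9, -0.6, 0.6]
width: 0.703
```

apply_moves --rows '[[[-0.014,0.149,0.023,-0.279,0.123,-0.08,0.06],[-0.014,0.149,0.023,-0.279,0.123,-0.08,0.06],[-0.014,0.149,0.023,-0.279,0.123,-0.08,0.06],[-0.014,0.149,0.023,-0.279,0.123,-0.08,0.06],[-0.014,0.149,0.023,-0.279,0.123,-0.08,0.06]]]'

```text
time: 1.35
tool_pos: [0.5567, -0.1618, 0.2026]
tool_rot: [0.086, 0.836, -0.086, 0.535]
wrist_force: [-1.3, -0.5, -0.1]
width: 0.699
```

apply_moves --rows '[[[-0.03,0.135,0.06,-0.279,0.123,-0.08,0.06],[-0.03,0.135,0.06,-0.279,0.123,-0.08,0.06],[-0.03,0.135,0.06,-0.279,0.123,-0.08,0.06],[-0.03,0.135,0.06,-0.279,0.123,-0.08,0.06],[-0.03,0.135,0.06,-0.279,0.123,-0.08,0.06]]]'

```text
time: 1.77
tool_pos: [0.6562, -0.0426, 0.195]
tool_rot: [-0.019, 0.874, 0.017, 0.486]
wrist_force: [-0.5, -0.4, 0.7]
width: 0.704
```

```bash
cat >> h.py <<'E'
def snap(name,k=1.5625):
    from rig import ctrl
    c=cal('wrist');im=ctrl.capture('wrist');np.save(f'pics/{name}.npy',im)
    import pickle;pickle.dump(c,open(f'pics/{name}.pkl','wb'))
    cv2.imwrite(f'pics/{name}.png',cv2.convertScaleAbs(cv2.resize(im[:,:,::-1],None,fx=k,fy=k,interpolation=cv2.INTER_CUBIC),alpha=1.3))
    return c,im
E
python3 - <<'E'
from h import *
c,im=snap('w1')
o=obs();print(o['tool_pos'],o['qpos'],o['time']);go(o['tool_pos'],QR)
for h in ([.58,-.0624,.0894],[.5831,-.1768,.0877],[.5493,.1919,.1]): print(proj(c,h)*1.5625)
E
```

```text
[ 0.6547 -0.0454  0.196 ] [-0.0618  0.7868  0.9288 -0.0547  1.9805 -0.1194] 1.8167
 shift [0. 0. 0.] turn [0.0188 0.0014 0.0012] | dist 0.000 deg 1.1
[[387.1857 318.2859]]
[[386.4135 469.0624]]
[[ 340.1625 -193.3806]]
```

View pics/w1.png

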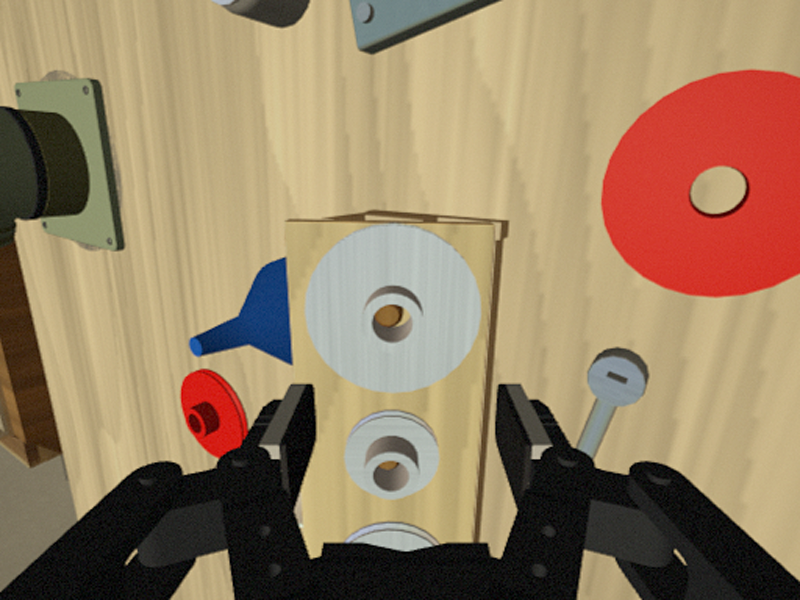

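Wrist picture: large sheave at (393,307) with its hub near (393,315), small at (391,460), both between the open fingers' columns; the rack edges run straight up the picture. Next I fit the circles to the image edges.

```bash
cat >> h.py <<'E'
from scipy.ndimage import map_coordinates
from scipy.optimize import minimize
def circ(c0,n,r,m=120):
    u=np.cross(n,[0,0,1.0]) if abs(n[2])<.99 else np.array([1.0,0,0]);u/=np.linalg.norm(u);v=np.cross(n,u)
    t=np.linspace(0,2*np.pi,m,endpoint=False)[:,None]
    return c0+r*(np.cos(t)*u+np.sin(t)*v)
def score(G,c,cs):
    s=0
    for c0,n,r in cs:
        p=proj(c,circ(c0,n,r));s+=np.mean(map_coordinates(G,[p[:,1],p[:,0]],order=1,mode='nearest'))
    return s/len(cs)
def grad(im,sig):
    g=cv2.GaussianBlur(cv2.cvtColor(im,cv2.COLOR_RGB2GRAY).astype(float),(0,0),sig)
    return np.hypot(cv2.Sobel(g,-1,1,0),cv2.Sobel(g,-1,0,1))
def fitsheave(im,c,n,e1,e2,top0,rd,dims=2,rng=.012):
    """top0: hub-top centre guess; search in plane e1,e2"""
    f=lambda d,G:-score(G,c,[(top0+d[0]*e1+d[1]*e2,n,20e-3),(top0+d[0]*e1+d[1]*e2-n*.021,n,rd)])
    G=grad(im,2.0);g=np.arange(-rng,rng+1e-6,.002)
    d=min(((x,y) for x in g for y in g),key=lambda d:f(d,G))
    G=grad(im,1.0);r=minimize(f,d,args=(G,),method='Nelder-Mead',options=dict(xatol=1e-5,initial_simplex=[d,np.add(d,(.002,0)),np.add(d,(0,.002))]))
    return top0+r.x[0]*e1+r.x[1]*e2,r.x,r.fun
E
python3 - <<'E'
from h import *
import pickle
im=np.load('pics/w1.npy');c=pickle.load(open('pics/w1.pkl','rb'))
E2=np.cross(RY,N);RXc=np.array([.5834,-.177,0])
v=cv2.resize(im[:,:,::-1],None,fx=2,fy=2)
for s,rd in((1,.06),(0,.036)):
    top0=RXc+Rz(yaw).apply([0,.115*s,0])-[N[0]*.031,N[1]*.031,0]+[0,0,.065]+N*.031
    top,d,f=fitsheave(im,c,N,RY,E2,top0,rd);print(s,top0,top,d*1e3,f)
    for cc,r in((top,.02),(top-N*.021,rd),(top,.013)): cv2.polylines(v,[np.int32(proj(c,circ(cc,N,r))*2)],True,(0,255,0),1)
cv2.imwrite('pics/ov1.png',v[340:700,300:700])
E
```

```text
1 [ 0.5798 -0.0621  0.0913] [ 0.5831 -0.0595  0.0892] [2.4335 3.9881] -49.859421020292196
0 [ 0.5834 -0.177   0.0913] [ 0.5869 -0.1671  0.0889] [9.8268 4.5392] -56.671214620411334
```

View pics/ov1.png

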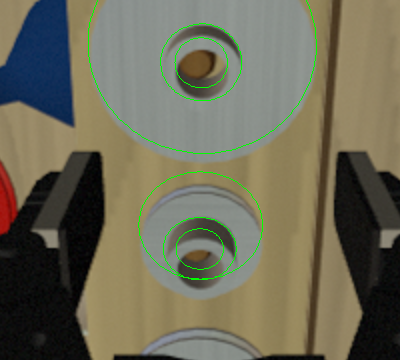

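The overlay shows the fit on the small sheave sliding off the disc: the circle is about 20 px too high and the dark hub wall pulls it. I'll fit the disc silhouette instead, from a silver mask and an ellipse.

```bash
cat >> h.py <<'E'
def silver(im,s=45,v=110):
    h=cv2.cvtColor(im,cv2.COLOR_RGB2HSV);return ((h[...,1]<s)&(h[...,2]>v)).astype(np.uint8)
def blob(im,uv,**k):
    m=cv2.morphologyEx(silver(im,**k),cv2.MORPH_CLOSE,np.ones((5,5)))
    cs,_=cv2.findContours(m,cv2.RETR_EXTERNAL,cv2.CHAIN_APPROX_NONE)
    cs=[q for q in cs if cv2.pointPolygonTest(q,tuple(map(float,uv)),True)>-6 and len(q)>40]
    return max(cs,key=cv2.contourArea)
def simsil(c,top,n,rd):
    P=np.r_[circ(top-n*.021,n,rd),circ(top-n*.031,n,rd)]
    return cv2.convexHull(np.float32(proj(c,P)))
def fitsil(c,cont,n,rd,top0,free3=False):
    E2=np.cross(RY,n)
    pts=cont[:,0,:].astype(float)[::2]
    def f(d):
        h=simsil(c,top0+d[0]*RY+d[1]*E2+(d[2]*n if free3 else 0),n,rd)
        return [cv2.pointPolygonTest(h,(float(a),float(b)),True) for a,b in pts]
    r=least_squares(f,[0,0,0] if free3 else [0,0],loss='soft_l1',f_scale=1,diff_step=1e-3,x_scale=1e-2)
    return top0+r.x[0]*RY+r.x[1]*E2+(r.x[2]*n if free3 else 0),r.x,np.sqrt(np.mean(np.square(r.fun)))
E
python3 - <<'E'
from h import *
import pickle
im=np.load('pics/w1.npy');c=pickle.load(open('pics/w1.pkl','rb'))
print(im[197,225],im[190,200],im[310,215],im[250,255])
for s,rd,uv in((1,.06,(252,230)),(0,.036,(250,310))):
    top0=np.array([.5834,-.177,.0913])+s*.115*RY
    b=blob(im,uv,s=35,v=90);print('bbox',cv2.boundingRect(b),cv2.fitEllipse(b))
    h=simsil(c,top0,N,rd);print('pred',cv2.boundingRect(h))
    for fr in(False,True):
        try:print(fitsil(c,b,N,rd,top0,fr))
        except Exception as e:print(e)
E
```

```text
[137 144 139] [136 141 139] [149 136  92] [138 142 134]
bbox (195, 143, 113, 108) ((251.04554748535156, 196.8231658935547), (107.09182739257812, 111.49327850341797), 95.251953125)
pred (190, 138, 115, 111)
(array([ 0.5833, -0.0655,  0.0892]), array([-0.0035,  0.0039]), np.float64(0.983354914188455))
(array([ 0.5805, -0.0669,  0.0848]), array([-0.0049,  0.0038, -0.0052]), np.float64(0.29552643756978425))
bbox (221, 263, 60, 57) ((250.1265106201172, 290.51483154296875), (55.576988220214844, 59.39780807495117), 99.74451446533203)
pred (215, 259, 63, 58)
(array([ 0.5872, -0.1805,  0.089 ]), array([-0.0036,  0.0043]), np.float64(1.0234235742631537))
(array([ 0.5822, -0.1871,  0.0811]), array([-0.0101,  0.0041, -0.0094]), np.float64(0.4890225048132685))
```

Run:
```python
from h import *
from rig import ctrl
print(ctrl.tips_ahead)
T=np.array([.582,-.066,.088])
seq([(T+N*.02,QR)])
```

```text
0.014
[np.float64(0.1105), np.float64(-0.0181), np.float64(-0.0054), np.float64(0.0188), np.float64(0.0014), np.float64(0.0012)] rows>=3
```

apply_moves --rows '[[[0.06,-0.018,-0.005,0.019,0.001,0.001,0.055],[0.09,-0.018,-0.005,0.019,0.001,0.001,0.055],[0.11,-0.018,-0.005,0.019,0.001,0.001,0.055],[0.11,-0.018,-0.005,0.019,0.001,0.001,0.055],[0.11,-0.018,-0.005,0.019,0.001,0.001,0.055]]]'

```text
time: 2.23
tool_pos: [0.5916, -0.0674, 0.1054]
tool_rot: [-0.013, 0.875, 0.007, 0.484]
wrist_force: [0.8, 0.6, 0.1]
width: 0.642
```

Run:
```python
from h import *
c,im=snap('w2')
o=obs();print(o['tool_pos'],o['wrist_force'],o['width'])
T=np.array([.582,-.066,.088])
b=blob(im,proj(c,T+RY*.04-N*.021)[0],s=35,v=90);print('bbox',cv2.boundingRect(b),len(b))
seq([(T+N*.0,QR)])
```

```text
[ 0.5938 -0.0671  0.1067] [ 0.4315 -0.8419  0.4121] 0.6427841638224117
bbox (173, 129, 175, 165) 542
[np.float64(0.022), np.float64(0.0015), np.float64(-0.0001), np.float64(-0.0021), np.float64(0.0026), np.float64(-0.0002)] rows>=1
```

View pics/w2.png

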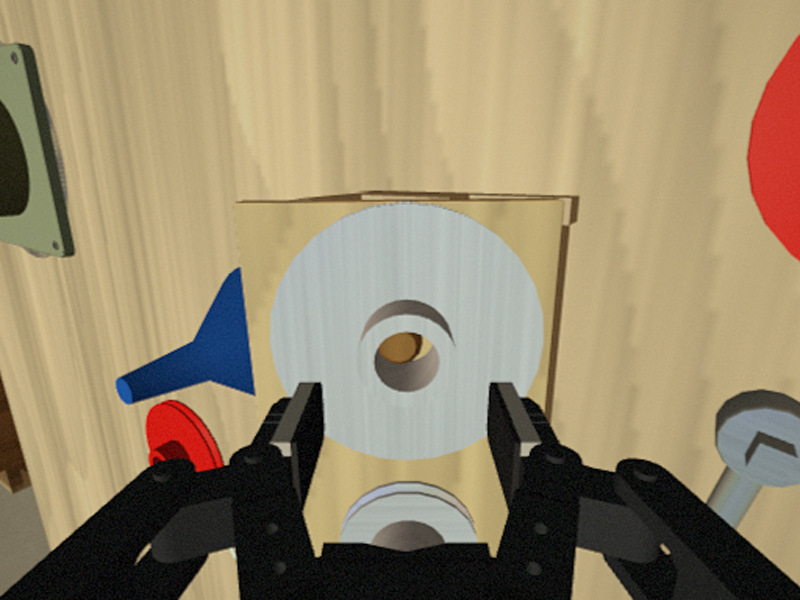

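w2: the hub ring is at (407,355), with its bore at (407,361), centred between the fingers (inner pad columns 322 and 489). I'll check it against the model and close in.

Run:
```python
from h import *
import pickle
im=np.load('pics/w2.npy');c=pickle.load(open('pics/w2.pkl','rb'))
T=np.array([.582,-.066,.088])
print('bore pred',proj(c,T)*1.5625)
b=blob(im,proj(c,T+RY*.04-N*.021)[0],s=35,v=90);b=b[b[:,0,1]<240]
b=np.array([q for q in b if True])
for fr in(0,1):print(fitsil(c,b,N,.06,T,fr))
# bore ray with plane through T normal N
d=ray(c,np.array([407,361])/1.5625);print('ray pt',c['eye']+d*(((T-c['eye'])@N)/(d@N)))
o=obs();g=o['tool_pos'];q=R.from_quat(o['tool_rot'])
print('tip proj L/R',proj(c,g+q.apply([[.014,-.011,-.03],[.014,.011,-.03],[.014,-.011,.03],[.014,.011,.03]]))*1.5625)
```

```text
bore pred [[403.9099 362.8317]]
(array([ 0.5827, -0.066 ,  0.0876]), array([-0.    ,  0.0008]), np.float64(0.39281886656659387))
(array([ 0.5823, -0.066 ,  0.0869]), array([-0.    ,  0.0008, -0.0008]), np.float64(0.33704236423536776))
ray pt [ 0.583  -0.0652  0.0873]
tip proj L/R [[327.1506 400.5626]
 [324.1452 348.252 ]
 [481.1043 400.9058]
 [483.9986 348.513 ]]
```

Run:
```python
from h import *
import pickle
c=pickle.load(open('pics/w2.pkl','rb'))
o=obs();g=o['tool_pos'];q=R.from_quat(o['tool_rot'])
for x in (.014,.008,.004,0,-.004): print(x,proj(c,g+q.apply([[x,.011,-.0275],[x,.011,.0275],[x,-.011,-.0275]]))*1.5625)
seq([([.5827,-.066,.0875]-N*.004,QR)])
```

```text
0.014 [[330.7941 348.2629]
 [477.3264 348.5021]
 [333.5546 400.5769]]
0.008 [[328.1987 354.5863]
 [479.6891 354.8446]
 [331.1478 408.3608]]
0.004 [[326.3687 359.045 ]
 [481.3552 359.3171]
 [329.4543 413.8376]]
0 [[324.4523 363.7141]
 [483.1    364.0011]
 [327.6842 419.5627]]
-0.004 [[322.4433 368.6089]
 [484.9294 368.912 ]
 [325.8319 425.5533]]
[np.float64(0.0261), np.float64(0.0015), np.float64(0.0007), np.float64(-0.0021), np.float64(0.0026), np.float64(-0.0002)] rows>=1
```

apply_moves --rows '[[[0.015,0.0015,0.0007,-0.002,0.003,0,0.05],[0.027,0.0015,0.0007,-0.002,0.003,0,0.048],[0.027,0.0015,0.0007,-0.002,0.003,0,0.046],[0.027,0.0015,0.0007,-0.002,0.003,0,0.046],[0.027,0.0015,0.0007,-0.002,0.003,0,0.046]]]'

```text
time: 2.7
tool_pos: [0.5819, -0.0664, 0.085]
tool_rot: [-0.014, 0.874, 0.007, 0.486]
wrist_force: [0.9, 0.3, 0.7]
width: 0.541
```

Run:
```python
from h import *
c,im=snap('w3')
o=obs();print(o['tool_pos'],o['wrist_force'],o['width'],o['time'])
seq([([.5827,-.066,.0875]-N*.005,QR)])
```

```text
[ 0.5817 -0.0663  0.0848] [-0.8003 -0.5527  0.6287] 0.5370182768266671 2.75
[np.float64(0.0022), np.float64(0.0002), np.float64(-0.0006), np.float64(-0.0004), np.float64(0.0034), np.float64(0.0003)] rows>=1
```

View pics/w3.png

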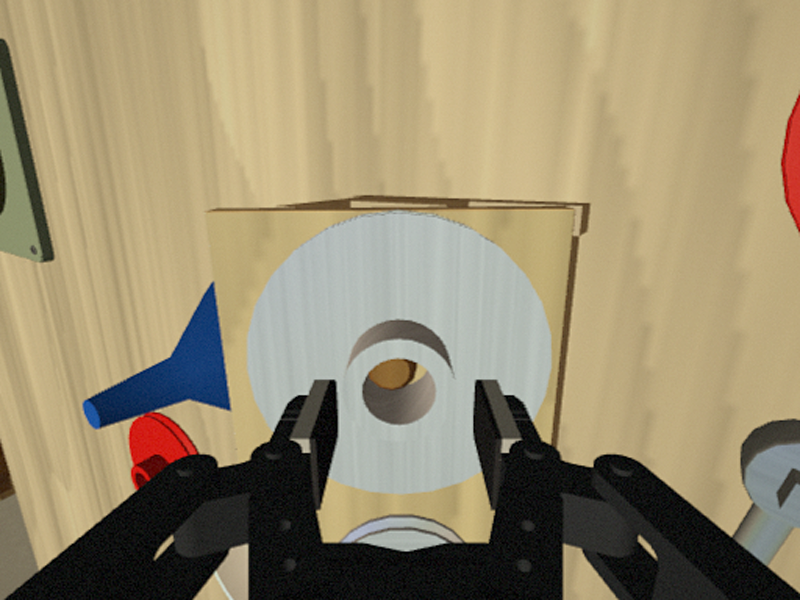

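w3: the large hub (bore at (398,393)) is centred between the pads (inner columns 337 and 474), and the tips appear at row 380. I'll close gently and read the opening before committing.

apply_moves --rows '[[[0.002,0,0,0,0.003,0,0.03],[0.002,0,0,0,0.003,0,0.03],[0.002,0,0,0,0.003,0,0.03],[0.002,0,0,0,0.003,0,0.03]]]' --squeeze 25

```text
time: 3.08
tool_pos: [0.5809, -0.0663, 0.0832]
tool_rot: [-0.014, 0.874, 0.007, 0.485]
wrist_force: [0.6, 0.4, 1.1]
width: 0.345
```

Run:
```python
from h import *
c,im=snap('w4',1.5)
o=obs();print(o['tool_pos'],o['wrist_force'],o['width'],o['time'])
T=np.array([.5827,-.066,.0875])
print((o['tool_pos']-T)@N)
```

```text
[ 0.5808 -0.0663  0.0832] [-0.1281  0.2018 -0.6417] 0.3534393722450676 3.1333
-0.0047059718685674
```

View pics/w4.png

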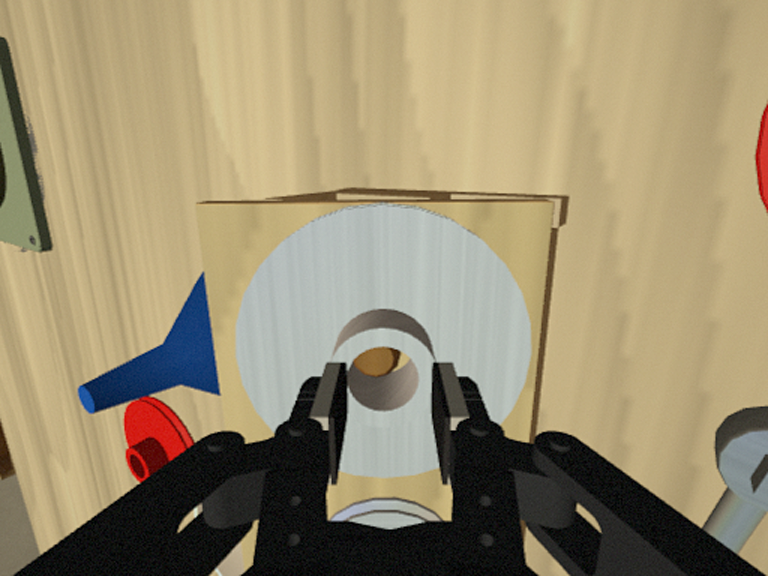

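w4: the pads (inner columns 347 and 433) lie over the hub ring. The opening reached 30 mm without contact, so the fingertips are still above the hub top. The pad separation in pixels puts the tips about 6–10 mm behind the TCP, and the disc face is 16 mm ahead of it. I'll open, go 18 mm deeper, which this measurement shows is clear, and close.

apply_moves --rows '[[[-0.002,0,0,0,0,0,0.056],[-0.002,0,0,0,0,0,0.056],[-0.002,0,0,0,0,0,0.056],[0,0,0.001,0,0,0,0.056]]]'

```text
time: 3.47
tool_pos: [0.5819, -0.0663, 0.0829]
tool_rot: [-0.014, 0.874, 0.007, 0.485]
wrist_force: [0.7, -0.9, -0.9]
width: 0.659
```

apply_moves --rows '[[[0.006,0,0.001,0,0.003,0,0.054],[0.012,0,0.001,0,0.003,0,0.052],[0.018,0,0.001,0,0.003,0,0.05],[0.018,0,0.001,0,0.003,0,0.05]]]'

```text
time: 3.8
tool_pos: [0.5716, -0.0665, 0.0658]
tool_rot: [-0.013, 0.876, 0.007, 0.483]
wrist_force: [0.1, -0.1, -0.3]
width: 0.586
```

apply_moves --rows '[[[0.0,0,0,0,0,0,0.03],[0.0,0,0,0,0,0,0.03],[0.0,0,0,0,0,0,0.03],[0.0,0,0,0,0,0,0.03],[0.0,0,0,0,0,0,0.03]]]'

```text
time: 4.22
tool_pos: [0.5686, -0.0666, 0.0681]
tool_rot: [-0.013, 0.878, 0.007, 0.479]
wrist_force: [-6.0, -1.3, 7.6]
width: 0.462
```

Run:
```python
from h import *
c,im=snap('w5',1.5)
o=obs();print(o['tool_pos'],o['wrist_force'],o['ft_torque'],o['width'],o['time'])
T=np.array([.5827,-.066,.0875])
d=o['tool_pos']-T;print(d@N,d@RY,d@np.cross(RY,N))
```

```text
[ 0.5686 -0.0666  0.0681] [-5.667   0.0323  9.096 ] [-0.0304  1.4941  0.044 ] 0.46188717427447995 4.2667
-0.02389403864539638 -0.000162706542156164 -0.001709604860250493
```

Opening 39.4 mm: the 40 mm hub is gripped. Now I squeeze harder and draw it off square to the deck.

apply_moves --rows '[[[0,0,0,0,0,0,0.03],[-0.008,0,0,0,0,0,0.03],[-0.02,0,0,0,0,0,0.03],[-0.035,0,0,0,0,0,0.03],[-0.05,0,0,0,0,0,0.03]]]' --squeeze 90

```text
time: 4.68
tool_pos: [0.5964, -0.0657, 0.11]
tool_rot: [-0.013, 0.878, 0.007, 0.479]
wrist_force: [0.9, -0.2, -2.9]
width: 0.439
```

apply_moves --rows '[[[-0.03,0,0,0,0,0,0.03],[-0.06,0,0,0,0,0,0.03],[-0.09,0,0,0,0,0,0.03],[-0.12,0,0,0,0,0,0.03],[-0.12,0,0,0,0,0,0.03]]]'

```text
time: 5.1
tool_pos: [0.6653, -0.0637, 0.2147]
tool_rot: [-0.014, 0.875, 0.007, 0.484]
wrist_force: [-0.6, 0.4, -2.4]
width: 0.441
```

Run:
```python
from h import *
c,im=snap('w6',1.5)
o=obs();print(o['tool_pos'],o['wrist_force'],o['ft_torque'],o['width'],o['time'],o['qpos'])
```

```text
[ 0.6637 -0.0637  0.2122] [-0.4678 -0.6348 -3.9296] [ 0.0423 -0.6227 -0.0059] 0.4429553025254128 5.15 [-0.0829  0.8058  0.8538 -0.0688  2.0422 -0.1273]
```

View pics/w6.png

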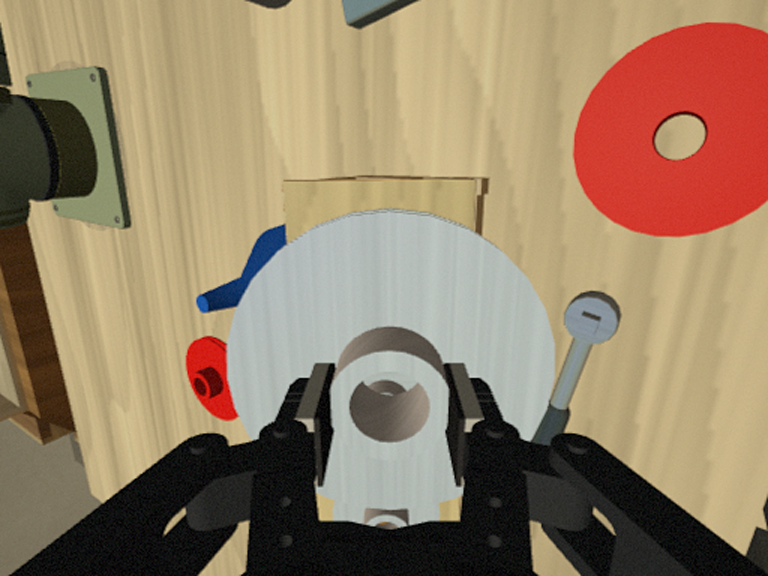

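w6: the large sheave is held squarely, with its hub between the pads at (390,405) and its bore clear. Next I measure its pose in the hand and go to a hover beside the spindle.

```bash
cat >> h.py <<'E'
QV=frame([0,0,-1],[np.cos(.2),np.sin(.2),0])
def inhand(im,c,rd,top0=(-.024,0,0),rowmax=235):
    o=obs();q=R.from_quat(o['tool_rot']);p=o['tool_pos'];n=-q.as_matrix()[:,0]
    T=p+q.apply(top0)
    b=blob(im,proj(c,T-n*.021+q.apply([0,.8*rd,0]))[0],s=35,v=90);b=b[b[:,0,1]<rowmax]
    t,d,e=fitsil(c,b,n,rd,T,True)
    t2,d2,e2=fitsil(c,b,n,rd,T,False)
    print('inhand tool(free)',q.inv().apply(t-p),'rms',e,'fixed',q.inv().apply(t2-p),e2)
E
python3 - <<'E'
from h import *
import pickle
inhand(np.load('pics/w6.npy'),pickle.load(open('pics/w6.pkl','rb')),.06)
seq([([.55,.09,.27],QV)])
E
```

```text
inhand tool(free) [-0.0418  0.0004  0.0041] rms 34.732364330805765 fixed [-0.024  -0.0003  0.0029] 36.488438037540845
[np.float64(0.0047), np.float64(0.0785), np.float64(-0.0615), np.float64(-0.0823), np.float64(-0.2814), np.float64(-0.0236)] rows>=3
[np.float64(-0.0136), np.float64(0.0832), np.float64(-0.0535), np.float64(-0.0823), np.float64(-0.2814), np.float64(-0.0236)] rows>=3
```

apply_moves --rows '[[[0.005,0.079,-0.062,-0.082,-0.281,-0.024,0.03],[0.005,0.079,-0.062,-0.082,-0.281,-0.024,0.03],[0.005,0.079,-0.062,-0.082,-0.281,-0.024,0.03],[0.005,0.079,-0.062,-0.082,-0.281,-0.024,0.03]]]'

```text
time: 5.48
tool_pos: [0.6016, 0.0167, 0.2425]
tool_rot: [-0.044, 0.799, 0.041, 0.599]
wrist_force: [0.4, -0.4, -3.3]
width: 0.437
```

apply_moves --rows '[[[-0.014,0.083,-0.054,-0.082,-0.281,-0.024,0.03],[-0.014,0.083,-0.054,-0.082,-0.281,-0.024,0.03],[-0.014,0.083,-0.054,-0.082,-0.281,-0.024,0.03],[-0.014,0.083,-0.054,-0.082,-0.281,-0.024,0.03],[-0.014,0.083,-0.054,-0.082,-0.281,-0.024,0.03]]]'

```text
time: 5.9
tool_pos: [0.5423, 0.0932, 0.2717]
tool_rot: [-0.072, 0.705, 0.072, 0.702]
wrist_force: [0.4, 0.1, -4.1]
width: 0.442
```

```bash
python3 - <<'E'
s=open('h.py').read()
s=s.replace("    t,d,e=fitsil(c,b,n,rd,T,True)\n","    H=simsil(c,T,n,rd);b=np.array([k for k in b if abs(cv2.pointPolygonTest(H,tuple(map(float,k[0])),True))<9]);print(len(b),'pts')\n    t,d,e=fitsil(c,b,n,rd,T,True)\n")
open('h.py','w').write(s)
E
python3 - <<'E'
from h import *
c,im=snap('w7',1.5)
o=obs();print(o['tool_pos'],o['tool_rot'],o['wrist_force'],o['width'],o['time'])
go([.55,.09,.27],QV)
import pickle
inhand(im,c,.06)
print('tip pred',proj(c,[.5493,.1919,.108])*1.5,'seat',proj(c,[.5493,.1919,.03])*1.5)
E
```

```text
[0.5435 0.0926 0.2712] [-0.0718  0.7049  0.0718  0.702 ] [ 0.1603 -0.0172 -3.8955] 0.4410053503510866 5.95
 shift [ 0.0011 -0.0039  0.0059] turn [ 0.0035 -0.0041 -0.0004] | dist 0.007 deg 0.3
303 pts
inhand tool(free) [-0.0228  0.0011  0.0002] rms 1.3258653424408307 fixed [-0.024   0.0011  0.0002] 1.3878959199110419
tip pred [[429.2934 126.9753]] seat [[421.4757 132.5635]]
```

View pics/w7.png

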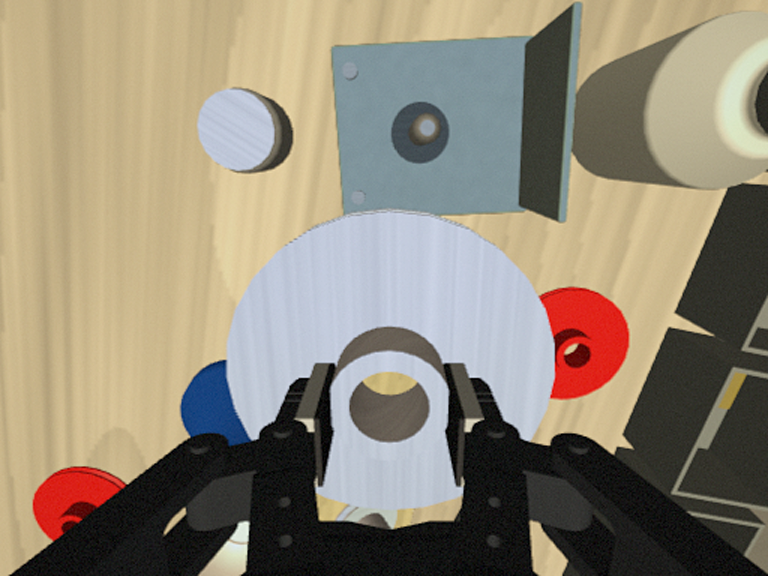

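w7: spindle tip at (427,127) and seat collar at (420,132), both clear of the held disc's upper edge (row 210); the can and jug are well off. Predictions agree to about 2 px. Now the position over the spindle.

Run:
```python
from h import *
import pickle
c=pickle.load(open('pics/w7.pkl','rb'));im=np.load('pics/w7.npy')
print('tip',onz(c,np.array([427,127])/1.5,.108),'collar',onz(c,np.array([419.7,132.3])/1.5,.03))
g=cv2.cvtColor(im,cv2.COLOR_RGB2GRAY);m=((g<85)).astype(np.uint8);cs,_=cv2.findContours(m[60:120,240:320].copy(),cv2.RETR_EXTERNAL,cv2.CHAIN_APPROX_NONE)
k=max(cs,key=cv2.contourArea);e=cv2.fitEllipse(k);print('collar ell',e,onz(c,np.array(e[0])+[240,60],.03))
S=np.array([.5483,.192])
h=np.array([0,.0011,.0002])
seq([(np.r_[S,.20]-QV.apply(h),QV)])
```

```text
tip [0.5478 0.1916 0.108 ] collar [0.5478 0.1918 0.03  ]
collar ell ((39.53938674926758, 28.0250244140625), (37.513492584228516, 40.49402618408203), 10.45974349975586) [0.5475 0.1919 0.03  ]
[np.float64(0.0711), np.float64(0.0953), np.float64(0.0249), np.float64(0.0035), np.float64(-0.0041), np.float64(-0.0004)] rows>=3
```

apply_moves --rows '[[[0.03,0.04,0.012,0.003,-0.004,0,0.03],[0.06,0.08,0.02,0.003,-0.004,0,0.03],[0.071,0.095,0.0245,0.003,-0.004,0,0.03],[0.071,0.095,0.0245,0.003,-0.004,0,0.03],[0.071,0.095,0.0245,0.003,-0.004,0,0.03]]]'

```text
time: 6.37
tool_pos: [0.5477, 0.1904, 0.1965]
tool_rot: [-0.072, 0.706, 0.07, 0.701]
wrist_force: [0.3, -0.4, -4.4]
width: 0.443
```

Run:
```python
from h import *
c,im=snap('w8',1.5)
o=obs();print(o['tool_pos'],o['wrist_force'],o['width'],o['time'])
inhand(im,c,.06,top0=(-.0235,.001,0))
S=np.array([.5478,.1917]);h=np.array([0,.0011,.0002])
seq([(np.r_[S,.135]-QV.apply(h),QV)])
```

```text
[0.5485 0.1897 0.1981] [ 0.0839  0.1414 -3.8805] 0.4413762797255052 6.4167
302 pts
inhand tool(free) [-0.0227  0.0012  0.0009] rms 1.3778781855668434 fixed [-0.0235  0.0012  0.0009] 1.3237330173580275
[np.float64(0.0631), np.float64(0.0011), np.float64(-0.0003), np.float64(0.0005), np.float64(-0.0038), np.float64(0.0011)] rows>=2
```

apply_moves --rows '[[[0.03,0.001,0,0,-0.004,0.001,0.03],[0.063,0.001,0,0,-0.004,0.001,0.03],[0.063,0.001,0,0,-0.004,0.001,0.03],[0.063,0.001,0,0,-0.004,0.001,0.03]]]'

```text
time: 6.75
tool_pos: [0.548, 0.1889, 0.1344]
tool_rot: [-0.071, 0.705, 0.07, 0.703]
wrist_force: [0.5, 0.4, -3.3]
width: 0.441
```

Run:
```python
from h import *
o=obs();print(o['tool_pos'],o['wrist_force'],o['width'],o['time'])
S=np.array([.5478,.1917]);h=np.array([0,.0011,.0004])
seq([(np.r_[S,.095]-QV.apply(h),QV)])
```

```text
[0.548  0.1889 0.1344] [ 0.4623  0.3662 -3.2968] 0.44149480533945223 6.75
[np.float64(0.0394), np.float64(0.0017), np.float64(0.0001), np.float64(-0.0014), np.float64(-0.0032), np.float64(0.001)] rows>=1
```

apply_moves --rows '[[[0.01,0.0017,0,-0.001,-0.003,0.001,0.03],[0.02,0.0017,0,-0.001,-0.003,0.001,0.03],[0.03,0.0017,0,-0.001,-0.003,0.001,0.03],[0.039,0.0017,0,-0.001,-0.003,0.001,0.03],[0.039,0.0017,0,-0.001,-0.003,0.001,0.03]]]'

```text
time: 7.17
tool_pos: [0.5462, 0.19, 0.0934]
tool_rot: [-0.071, 0.705, 0.07, 0.702]
wrist_force: [0.1, -0.4, -3.8]
width: 0.441
```

Run:
```python
from h import *
c,im=snap('w9',1.5)
o=obs();print(o['tool_pos'],o['wrist_force'],o['ft_torque'],o['width'],o['time'])
S=np.array([.5478,.1917]);h=np.array([0,.0011,.0004])
inhand(im,c,.06,top0=(-.0235,.001,0))
seq([(np.r_[S,.04]-QV.apply(h),QV)])
```

```text
[0.5468 0.1903 0.0943] [-0.1146 -0.1247 -3.2036] [-0.0031  0.0394  0.0287] 0.4383219974845974 7.2167
297 pts
inhand tool(free) [-0.0219  0.0002  0.0006] rms 0.5560024284312012 fixed [-0.0235  0.0002  0.0006] 0.6677863400958808
[np.float64(0.0543), np.float64(0.0001), np.float64(0.001), np.float64(-0.0004), np.float64(-0.0025), np.float64(0.0003)] rows>=2
```

View pics/w9.png

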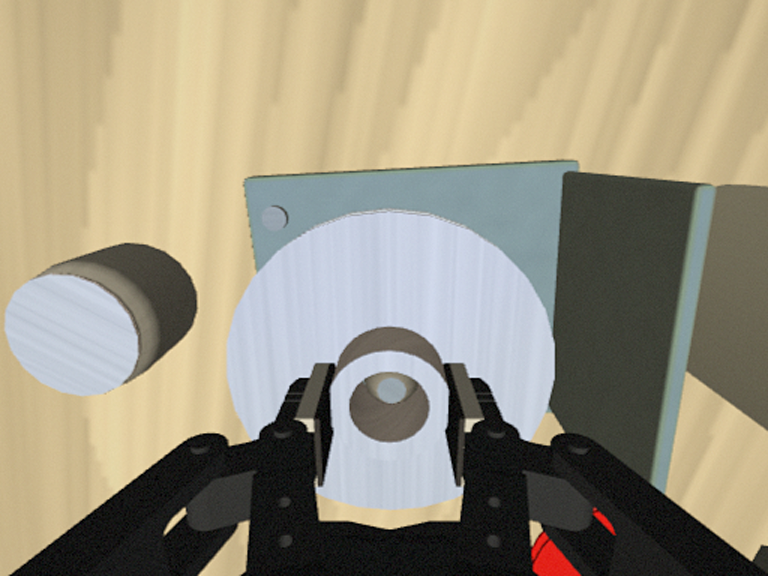

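w9: the spindle tip at (390,390) shows inside the bore (bore centre (390,405)) with no side force, so it is threaded. The can (75,330) and guard are clear. Lowering further.

apply_moves --rows '[[[0.012,0,0.001,0,-0.002,0,0.03],[0.024,0,0.001,0,-0.002,0,0.03],[0.036,0,0.001,0,-0.002,0,0.03],[0.048,0,0.001,0,-0.002,0,0.03],[0.048,0,0.001,0,-0.002,0,0.03]]]'

```text
time: 7.63
tool_pos: [0.5464, 0.1901, 0.0446]
tool_rot: [-0.071, 0.705, 0.07, 0.702]
wrist_force: [-0.9, 1.0, -4.2]
width: 0.436
```

apply_moves --rows '[[[0.002,0,0,0,0,0,0.03],[0.003,0,0,0,0,0,0.03],[0.004,0,0,0,0,0,0.03]]]'

```text
time: 7.88
tool_pos: [0.5469, 0.1903, 0.0413]
tool_rot: [-0.071, 0.705, 0.07, 0.703]
wrist_force: [0.8, -0.2, -3.1]
width: 0.434
```

Run:
```python
from h import *
o=obs();print(o['tool_pos'],o['wrist_force'],o['ft_torque'],o['width'],o['time'])
S=np.array([.5478,.1917]);h=np.array([0,.0007,.0004])
seq([(np.r_[S,.04]-QV.apply(h),QV)])
```

```text
[0.5469 0.1903 0.0413] [ 0.8382 -0.2243 -3.0973] [ 0.0295 -0.0272  0.0042] 0.43361173509424217 7.8833
[np.float64(0.0013), np.float64(0.0005), np.float64(0.0008), np.float64(-0.0), np.float64(-0.0029), np.float64(0.0006)] rows>=1
```

apply_moves --rows '[[[0.001,0,0.0005,0,-0.003,0,0.03],[0.0025,0,0.0005,0,-0.003,0,0.03],[0.0025,0,0.0005,0,-0.003,0,0.03]]]'

```text
time: 8.13
tool_pos: [0.5475, 0.1905, 0.039]
tool_rot: [-0.071, 0.703, 0.07, 0.704]
wrist_force: [-0.0, -0.2, -2.7]
width: 0.442
```

apply_moves --rows '[[[0.001,0,0,0,0,0,0.03],[0.001,0,0,0,0,0,0.03]]]'

```text
time: 8.3
tool_pos: [0.5475, 0.1905, 0.038]
tool_rot: [-0.071, 0.703, 0.07, 0.704]
wrist_force: [0.3, 0.6, -3.6]
width: 0.438
```

apply_moves --rows '[[[0.001,0,0,0,0,0,0.03],[0.001,0,0,0,0,0,0.03]]]'

```text
time: 8.47
tool_pos: [0.5474, 0.1904, 0.0368]
tool_rot: [-0.071, 0.703, 0.07, 0.704]
wrist_force: [0.2, -0.1, -4.7]
width: 0.444
```

apply_moves --rows '[[[0.001,0,0,0,0,0,0.03],[0.001,0,0,0,0,0,0.03]]]'

```text
time: 8.63
tool_pos: [0.5476, 0.1904, 0.0362]
tool_rot: [-0.071, 0.703, 0.07, 0.704]
wrist_force: [0.2, 0.2, 0.8]
width: 0.444
```

apply_moves --rows '[[[0.0005,0,0,0,0,0,0.03],[0.0005,0,0,0,0,0,0.03]]]'

```text
time: 8.8
tool_pos: [0.5476, 0.1905, 0.0362]
tool_rot: [-0.071, 0.703, 0.07, 0.704]
wrist_force: [-1.7, -0.2, 2.9]
width: 0.444
```

The large sheave is seated (contact force at TCP z = 0.0362). I release it, rise, and go for the middle one at the rack's -y stub.

apply_moves --rows '[[[-0.0005,0,0,0,0,0,0.05],[-0.0005,0,0,0,0,0,0.058],[-0.0005,0,0,0,0,0,0.058],[-0.0005,0,0,0,0,0,0.058]]]' --squeeze 30

```text
time: 9.13
tool_pos: [0.5478, 0.1905, 0.0368]
tool_rot: [-0.071, 0.703, 0.07, 0.704]
wrist_force: [0.6, 0.7, -0.9]
width: 0.679
```

apply_moves --rows '[[[-0.02,0,0,0,0,0,0.058],[-0.06,0,0,0,0,0,0.058],[-0.1,0,0,0,0,0,0.058],[-0.14,0,0,0,0,0,0.058],[-0.18,0,0,0,0,0,0.058]]]'

```text
time: 9.55
tool_pos: [0.5473, 0.1905, 0.2187]
tool_rot: [-0.071, 0.703, 0.07, 0.704]
wrist_force: [0.3, 0.6, -1.1]
width: 0.677
```

Run:
```python
from h import *
c,im=snap('w10',1.5)
o=obs();print(o['tool_pos'],o['wrist_force'],o['width'],o['time'])
# large on spindle: hub top at seat+31
b=blob(im,proj(c,[.5478,.1917+.045,.040])[0],s=35,v=90)
t,d,e=fitsil(c,b,np.array([0,0,1.]),.06,np.array([.5478,.1917,.061]),True);print('L',t,e)
TM=np.array([.5827,-.066,.0875])-.230*RY;print(TM)
seq([(TM+N*.09,QR)])
```

```text
[0.5515 0.1919 0.2278] [3.0374 1.3791 5.1741] 0.6797875832152279 9.6
L [0.5489 0.1906 0.0734] 8.070431967825822
[ 0.5898 -0.2959  0.0875]
[np.float64(0.021), np.float64(-0.1646), np.float64(-0.0045), np.float64(0.0552), np.float64(0.1917), np.float64(0.0148)] rows>=4
[np.float64(0.0182), np.float64(-0.1648), np.float64(0.0084), np.float64(0.0552), np.float64(0.1917), np.float64(0.0148)] rows>=4
[np.float64(0.013), np.float64(-0.1642), np.float64(0.0205), np.float64(0.0552), np.float64(0.1917), np.float64(0.0148)] rows>=4
```

apply_moves --rows '[[[0.01,-0.165,-0.0045,0.055,0.192,0.015,0.058],[0.021,-0.165,-0.0045,0.055,0.192,0.015,0.058],[0.021,-0.165,-0.0045,0.055,0.192,0.015,0.058],[0.021,-0.165,-0.0045,0.055,0.192,0.015,0.058],[0.021,-0.165,-0.0045,0.055,0.192,0.015,0.058]]]'

```text
time: 10.02
tool_pos: [0.5813, 0.0227, 0.2049]
tool_rot: [-0.05, 0.765, 0.047, 0.641]
wrist_force: [0.4, -0.3, -1.4]
width: 0.68
```

apply_moves --rows '[[[0.018,-0.165,0.008,0.055,0.192,0.015,0.058],[0.018,-0.165,0.008,0.055,0.192,0.015,0.058],[0.018,-0.165,0.008,0.055,0.192,0.015,0.058],[0.018,-0.165,0.008,0.055,0.192,0.015,0.058],[0.018,-0.165,0.008,0.055,0.192,0.015,0.058]]]'

```text
time: 10.43
tool_pos: [0.609, -0.146, 0.182]
tool_rot: [-0.03, 0.825, 0.024, 0.564]
wrist_force: [-0.4, -0.2, -0.2]
width: 0.68
```

apply_moves --rows '[[[0.013,-0.164,0.02,0.055,0.192,0.015,0.058],[0.013,-0.164,0.02,0.055,0.192,0.015,0.058],[0.013,-0.164,0.02,0.055,0.192,0.015,0.058],[0.013,-0.164,0.02,0.055,0.192,0.015,0.058],[0.013,-0.164,0.02,0.055,0.192,0.015,0.058]]]'

```text
time: 10.85
tool_pos: [0.6347, -0.3146, 0.1581]
tool_rot: [-0.009, 0.876, -0.0, 0.482]
wrist_force: [0.1, -0.4, 0.5]
width: 0.681
```

```bash
cat >> h.py <<'E'
def findrack(name,T0,rd,rowmax=235):
    c,im=snap(name,1.5)
    H=simsil(c,T0,N,rd);b=blob(im,proj(c,T0-N*.021+RY*.8*rd)[0],s=35,v=90)
    b=b[b[:,0,1]<rowmax];b=np.array([k for k in b if abs(cv2.pointPolygonTest(H,tuple(map(float,k[0])),True))<12])
    for fr in(False,True):
        t,d,e=fitsil(c,b,N,rd,T0,fr);print(len(b),'fit',t,'shift mm',d*1e3,'rms',e)
E
python3 - <<'E'
from h import *
TM=np.array([.5898,-.2959,.0875])
findrack('w11',TM,.048)
o=obs();print(o['tool_pos'],o['wrist_force'],o['width'],o['time'],o['qpos'])
seq([(TM+N*.012,QR)])
E
```

```text
307 fit [ 0.5907 -0.2955  0.0869] shift mm [0.4006 1.0614] rms 0.4923176134431921
307 fit [ 0.5897 -0.2958  0.0854] shift mm [ 0.0636  1.0389 -1.8542] rms 0.30090144052962436
[ 0.6348 -0.3124  0.1589] [-0.6178  0.8297 -0.119 ] 0.6783980173217841 10.9 [-0.3767  0.88    0.8295 -0.2278  1.9497 -0.4188]
[np.float64(0.0721), np.float64(0.0177), np.float64(0.0002), np.float64(-0.0166), np.float64(-0.0053), np.float64(-0.0022)] rows>=2
```

apply_moves --rows '[[[0.03,0.018,0.001,-0.017,-0.005,-0.002,0.056],[0.06,0.018,0.001,-0.017,-0.005,-0.002,0.056],[0.072,0.018,0.001,-0.017,-0.005,-0.002,0.056],[0.072,0.018,0.001,-0.017,-0.005,-0.002,0.056]]]'

```text
time: 11.23
tool_pos: [0.5945, -0.2928, 0.0954]
tool_rot: [-0.013, 0.876, 0.009, 0.482]
wrist_force: [0.1, -0.3, 0.4]
width: 0.653
```

Run:
```python
from h import *
TM=np.array([.5906,-.2956,.0869])
findrack('w12',TM,.048)
o=obs();print(o['tool_pos'],o['wrist_force'],o['width'],o['time'])
seq([(TM-N*.0235,QR)])
```

```text
214 fit [ 0.5907 -0.2962  0.0868] shift mm [-0.6111  0.1527] rms 0.3363774953364126
214 fit [ 0.5907 -0.2962  0.0867] shift mm [-0.6223  0.1534 -0.0951] rms 0.3355496603543144
[ 0.5962 -0.2935  0.0971] [0.5124 1.2141 0.0617] 0.6561095721776321 11.2833
[np.float64(0.0351), np.float64(-0.002), np.float64(0.0007), np.float64(0.0021), np.float64(-0.0025), np.float64(-0.0011)] rows>=1
```

apply_moves --rows '[[[0.012,-0.0025,0.0008,0.002,-0.002,-0.001,0.053],[0.024,-0.0025,0.0008,0.002,-0.002,-0.001,0.05],[0.035,-0.0025,0.0008,0.002,-0.002,-0.001,0.05],[0.035,-0.0025,0.0008,0.002,-0.002,-0.001,0.05]]]'

```text
time: 11.62
tool_pos: [0.5783, -0.2955, 0.0671]
tool_rot: [-0.014, 0.875, 0.008, 0.484]
wrist_force: [0.2, -0.4, -0.2]
width: 0.584
```

apply_moves --rows '[[[0,0,0,0,0,0,0.03],[0,0,0,0,0,0,0.03],[0,0,0,0,0,0,0.03],[0,0,0,0,0,0,0.03],[0,0,0,0,0,0,0.03]]]'

```text
time: 12.03
tool_pos: [0.5783, -0.2953, 0.0694]
tool_rot: [-0.014, 0.875, 0.008, 0.484]
wrist_force: [-3.4, 1.7, 6.0]
width: 0.456
```

Run:
```python
from h import *
TM=np.array([.5907,-.2962,.0868])
o=obs();print(o['tool_pos'],o['wrist_force'],o['ft_torque'],o['width'],o['time'])
d=o['tool_pos']-TM;print(d@N,d@RY,d@np.cross(RY,N))
go(o['tool_pos'],QR)
```

```text
[ 0.5783 -0.2953  0.0694] [-3.4455  1.7497  5.9938] [ 0.0441  0.9591 -0.0437] 0.45582351311442176 12.0333
-0.021359821718688395 0.0012609770314351918 -0.0012827421647457371
 shift [0. 0. 0.] turn [ 0.0003 -0.0015  0.0002] | dist 0.000 deg 0.1
```

apply_moves --rows '[[[0,0,0,0,0,0,0.03],[-0.008,0,0,0,0,0,0.03],[-0.02,0,0,0,0,0,0.03],[-0.035,0,0,0,0,0,0.03],[-0.05,0,0,0,0,0,0.03]]]' --squeeze 90

```text
time: 12.45
tool_pos: [0.6066, -0.2943, 0.1119]
tool_rot: [-0.014, 0.874, 0.008, 0.486]
wrist_force: [-0.2, -0.0, -2.1]
width: 0.44
```

apply_moves --rows '[[[-0.03,0,0,0,0,0,0.03],[-0.06,0,0,0,0,0,0.03],[-0.09,0,0,0,0,0,0.03],[-0.12,0,0,0,0,0,0.03],[-0.12,0,0,0,0,0,0.03]]]'

```text
time: 12.87
tool_pos: [0.6749, -0.2919, 0.2185]
tool_rot: [-0.016, 0.87, 0.007, 0.492]
wrist_force: [0.4, 0.7, -2.3]
width: 0.443
```

Run:
```python
from h import *
o=obs();print(o['tool_pos'],o['wrist_force'],o['width'],o['time'])
seq([([.548,.19,.25],QV)])
```

```text
[ 0.6749 -0.2919  0.2185] [ 0.355   0.7203 -2.3384] 0.4429849069855004 12.8667
[np.float64(0.0093), np.float64(0.1619), np.float64(-0.0373), np.float64(-0.0543), np.float64(-0.1803), np.float64(-0.0136)] rows>=4
[np.float64(0.0011), np.float64(0.1638), np.float64(-0.0294), np.float64(-0.0543), np.float64(-0.1803), np.float64(-0.0136)] rows>=4
[np.float64(-0.0056), np.float64(0.1651), np.float64(-0.02), np.float64(-0.0543), np.float64(-0.1803), np.float64(-0.0136)] rows>=4
```

apply_moves --rows '[[[0.009,0.162,-0.037,-0.054,-0.18,-0.014,0.03],[0.009,0.162,-0.037,-0.054,-0.18,-0.014,0.03],[0.009,0.162,-0.037,-0.054,-0.18,-0.014,0.03],[0.009,0.162,-0.037,-0.054,-0.18,-0.014,0.03],[0.009,0.162,-0.037,-0.054,-0.18,-0.014,0.03]]]'

```text
time: 13.28
tool_pos: [0.6315, -0.1244, 0.2302]
tool_rot: [-0.035, 0.822, 0.031, 0.568]
wrist_force: [0.3, 0.3, -1.8]
width: 0.438
```

apply_moves --rows '[[[0.001,0.164,-0.029,-0.054,-0.18,-0.014,0.03],[0.001,0.164,-0.029,-0.054,-0.18,-0.014,0.03],[0.001,0.164,-0.029,-0.054,-0.18,-0.014,0.03],[0.001,0.164,-0.029,-0.054,-0.18,-0.014,0.03],[0.001,0.164,-0.029,-0.054,-0.18,-0.014,0.03]]]'

```text
time: 13.7
tool_pos: [0.5867, 0.0425, 0.2419]
tool_rot: [-0.054, 0.766, 0.056, 0.639]
wrist_force: [0.8, -2.0, -2.3]
width: 0.442
```

apply_moves --rows '[[[-0.006,0.165,-0.02,-0.054,-0.18,-0.014,0.03],[-0.006,0.165,-0.02,-0.054,-0.18,-0.014,0.03],[-0.006,0.165,-0.02,-0.054,-0.18,-0.014,0.03],[-0.006,0.165,-0.02,-0.054,-0.18,-0.014,0.03],[-0.006,0.165,-0.02,-0.054,-0.18,-0.014,0.03]]]'

```text
time: 14.12
tool_pos: [0.5407, 0.2084, 0.2544]
tool_rot: [-0.071, 0.703, 0.08, 0.703]
wrist_force: [1.1, 0.2, -1.5]
width: 0.439
```

Run:
```python
from h import *
c,im=snap('w13',1.5)
o=obs();print(o['tool_pos'],o['wrist_force'],o['width'],o['time'])
inhand(im,c,.048,top0=(-.0215,0,0))
S=np.array([.5478,.1917]);h=np.array([0,.0,.0])
seq([(np.r_[S,.145]-QV.apply(h),QV)])
```

```text
[0.5415 0.2068 0.2541] [-0.7317  0.1928 -3.2822] 0.43789022914412407 14.1667
155 pts
inhand tool(free) [-0.0239  0.0015  0.0011] rms 2.2773392331490157 fixed [-0.0215  0.0014  0.001 ] 2.385172242997191
[np.float64(0.1089), np.float64(-0.0173), np.float64(0.0028), np.float64(0.0143), np.float64(0.002), np.float64(-0.0105)] rows>=3
```

apply_moves --rows '[[[0.03,-0.017,0.003,0.014,0.002,-0.01,0.03],[0.06,-0.017,0.003,0.014,0.002,-0.01,0.03],[0.09,-0.017,0.003,0.014,0.002,-0.01,0.03],[0.109,-0.017,0.003,0.014,0.002,-0.01,0.03],[0.109,-0.017,0.003,0.014,0.002,-0.01,0.03]]]'

```text
time: 14.58
tool_pos: [0.545, 0.1898, 0.1395]
tool_rot: [-0.071, 0.707, 0.07, 0.7]
wrist_force: [-0.1, 0.5, -3.2]
width: 0.436
```

Run:
```python
from h import *
c,im=snap('w14',1.5)
o=obs();print(o['tool_pos'],o['wrist_force'],o['width'],o['time'])
q=R.from_quat(o['tool_rot']);p=o['tool_pos'];n=-q.as_matrix()[:,0]
# gradient fit of hub-top bore ring (r13) + disc top arc
def fit(im,c,p,q,n,rd,x):
    G=grad(im,1.0)
    def f(d):
        T=p+q.apply([x,d[0],d[1]]);s=0
        for cc,r,rm in((T-n*.021,rd,225),(T,.013,999)):
            P=proj(c,circ(cc,n,r,240));P=P[P[:,1]<rm];s+=np.mean(map_coordinates(G,[P[:,1],P[:,0]],order=1))
        return -s
    g=np.arange(-.004,.0041,.0005);best=min(((a,b) for a in g for b in g),key=f);return best,f(best)
print(fit(im,c,p,q,n,.048,-.0215))
import pickle
im2=np.load('pics/w9.npy');c2=pickle.load(open('pics/w9.pkl','rb'))
p2=np.array([.5468,.1903,.0943]);q2=R.from_quat([-.071,.705,.07,.702]);print('w9 L',fit(im2,c2,p2,q2,-q2.as_matrix()[:,0],.06,-.024))
S=np.array([.5478,.1917]);seq([(np.r_[S,.115],QV)])
```

```text
[0.5467 0.1905 0.1423] [ 0.0957  0.8038 -2.6246] 0.4399233284283072 14.6333
((np.float64(0.001), np.float64(-0.0005)), np.float64(-169.68442700095605))
w9 L ((np.float64(0.0014999999999999996), np.float64(0.0)), np.float64(-246.70665933431718))
[np.float64(0.0273), np.float64(0.001), np.float64(0.0015), np.float64(-0.0006), np.float64(-0.0059), np.float64(0.0005)] rows>=1
```

apply_moves --rows '[[[0.01,0,0.001,0,-0.005,0,0.03],[0.02,0,0.001,0,-0.005,0,0.03],[0.03,0,0.001,0,-0.005,0,0.03],[0.042,0,0.001,0,-0.005,0,0.03],[0.042,0,0.001,0,-0.005,0,0.03]]]'

```text
time: 15.05
tool_pos: [0.5463, 0.19, 0.0985]
tool_rot: [-0.071, 0.705, 0.07, 0.702]
wrist_force: [-0.2, -0.0, -2.6]
width: 0.439
```

apply_moves --rows '[[[0.006,0,0,0,0,0,0.03],[0.012,0,0,0,0,0,0.03],[0.018,0,0,0,0,0,0.03],[0.022,0,0,0,0,0,0.03],[0.022,0,0,0,0,0,0.03]]]'

```text
time: 15.47
tool_pos: [0.5457, 0.1898, 0.0756]
tool_rot: [-0.071, 0.706, 0.07, 0.702]
wrist_force: [-0.2, -0.0, -2.3]
width: 0.438
```

Run:
```python
from h import *
o=obs();print(o['tool_pos'],o['wrist_force'],o['ft_torque'],o['width'],o['time'])
S=np.array([.5478,.1907]);seq([(np.r_[S,.072],QV)])
```

```text
[0.5457 0.1898 0.0756] [-0.1619 -0.0018 -2.2969] [-0.0494  0.0428  0.0125] 0.4382718267708296 15.4667
[np.float64(0.0036), np.float64(0.0005), np.float64(0.0022), np.float64(-0.0008), np.float64(-0.006), np.float64(0.0012)] rows>=1
```

apply_moves --rows '[[[0.001,0.0005,0.002,0,-0.005,0,0.03],[0.002,0.0005,0.002,0,-0.005,0,0.03],[0.003,0.0005,0.002,0,-0.005,0,0.03],[0.003,0.0005,0.002,0,-0.005,0,0.03]]]'

```text
time: 15.8
tool_pos: [0.5476, 0.1907, 0.0726]
tool_rot: [-0.071, 0.704, 0.07, 0.703]
wrist_force: [-0.5, -0.2, -2.7]
width: 0.438
```

apply_moves --rows '[[[0.001,0,0,0,0,0,0.03],[0.001,0,0,0,0,0,0.03]]]'

```text
time: 15.97
tool_pos: [0.5476, 0.1907, 0.0716]
tool_rot: [-0.071, 0.704, 0.07, 0.703]
wrist_force: [-0.2, 0.2, -2.5]
width: 0.438
```

apply_moves --rows '[[[0.001,0,0,0,0,0,0.03],[0.001,0,0,0,0,0,0.03]]]'

```text
time: 16.13
tool_pos: [0.5475, 0.1907, 0.0705]
tool_rot: [-0.071, 0.704, 0.07, 0.703]
wrist_force: [0.1, 0.2, -2.0]
width: 0.445
```

apply_moves --rows '[[[0.001,0,0,0,0,0,0.03],[0.001,0,0,0,0,0,0.03]]]'

```text
time: 16.3
tool_pos: [0.5474, 0.1906, 0.0694]
tool_rot: [-0.071, 0.704, 0.07, 0.703]
wrist_force: [0.5, 0.2, -1.8]
width: 0.44
```

apply_moves --rows '[[[0.001,0,0,0,0,0,0.03],[0.001,0,0,0,0,0,0.03]]]'

```text
time: 16.47
tool_pos: [0.5476, 0.1906, 0.0686]
tool_rot: [-0.071, 0.704, 0.07, 0.703]
wrist_force: [0.2, -1.0, -1.0]
width: 0.436
```

apply_moves --rows '[[[0.0007,0,0,0,0,0,0.03],[0.0007,0,0,0,0,0,0.03]]]'

```text
time: 16.63
tool_pos: [0.5476, 0.1906, 0.0685]
tool_rot: [-0.071, 0.704, 0.07, 0.703]
wrist_force: [-1.9, -0.5, 3.5]
width: 0.437
```

apply_moves --rows '[[[0.0005,0,0,0,0,0,0.03],[0.0005,0,0,0,0,0,0.03]]]'

```text
time: 16.8
tool_pos: [0.5476, 0.1906, 0.0685]
tool_rot: [-0.071, 0.704, 0.07, 0.704]
wrist_force: [-2.6, -1.5, 4.5]
width: 0.439
```

The middle one is seated too (contact at TCP z = 0.0685, about 31 mm plus grip depth above the first). Release, rise, and go for the small sheave.

apply_moves --rows '[[[-0.0005,0,0,0,0,0,0.05],[-0.0005,0,0,0,0,0,0.058],[-0.0005,0,0,0,0,0,0.058],[-0.0005,0,0,0,0,0,0.058]]]' --squeeze 30

```text
time: 17.13
tool_pos: [0.5477, 0.1907, 0.0688]
tool_rot: [-0.071, 0.704, 0.07, 0.704]
wrist_force: [0.5, -0.4, 0.2]
width: 0.683
```

apply_moves --rows '[[[-0.02,0,0,0,0,0,0.058],[-0.06,0,0,0,0,0,0.058],[-0.1,0,0,0,0,0,0.058],[-0.14,0,0,0,0,0,0.058],[-0.15,0,0,0,0,0,0.058]]]'

```text
time: 17.55
tool_pos: [0.5508, 0.1919, 0.2258]
tool_rot: [-0.07, 0.699, 0.071, 0.708]
wrist_force: [0.9, -0.2, 0.8]
width: 0.678
```

Run:
```python
from h import *
o=obs();print(o['tool_pos'],o['wrist_force'],o['width'],o['time'])
TS=np.array([.587,-.181,.0875])
seq([(TS+N*.09,QR)])
```

```text
[0.5508 0.1919 0.2258] [ 0.9478 -0.1701  0.8187] 0.6784689829344468 17.55
[np.float64(0.0207), np.float64(-0.1269), np.float64(0.0026), np.float64(0.0548), np.float64(0.1898), np.float64(0.0152)] rows>=4
[np.float64(0.0172), np.float64(-0.1267), np.float64(0.0132), np.float64(0.0548), np.float64(0.1898), np.float64(0.0152)] rows>=4
[np.float64(0.0118), np.float64(-0.126), np.float64(0.0229), np.float64(0.0548), np.float64(0.1898), np.float64(0.0152)] rows>=4
```

apply_moves --rows '[[[0.005,-0.127,0.003,0.055,0.19,0.015,0.058],[0.021,-0.127,0.003,0.055,0.19,0.015,0.058],[0.021,-0.127,0.003,0.055,0.19,0.015,0.058],[0.021,-0.127,0.003,0.055,0.19,0.015,0.058]]]'

```text
time: 17.88
tool_pos: [0.5805, 0.0619, 0.2023]
tool_rot: [-0.051, 0.766, 0.047, 0.639]
wrist_force: [-0.9, 1.0, 0.5]
width: 0.679
```

apply_moves --rows '[[[0.017,-0.127,0.013,0.055,0.19,0.015,0.058],[0.017,-0.127,0.013,0.055,0.19,0.015,0.058],[0.017,-0.127,0.013,0.055,0.19,0.015,0.058],[0.017,-0.127,0.013,0.055,0.19,0.015,0.058]]]'

```text
time: 18.22
tool_pos: [0.6083, -0.0679, 0.179]
tool_rot: [-0.031, 0.826, 0.023, 0.562]
wrist_force: [-0.9, 0.0, -1.1]
width: 0.676
```

apply_moves --rows '[[[0.012,-0.126,0.023,0.055,0.19,0.015,0.058],[0.012,-0.126,0.023,0.055,0.19,0.015,0.058],[0.012,-0.126,0.023,0.055,0.19,0.015,0.058],[0.012,-0.126,0.023,0.055,0.19,0.015,0.058],[0.012,-0.126,0.023,0.055,0.19,0.015,0.058]]]'

```text
time: 18.63
tool_pos: [0.6346, -0.1948, 0.1565]
tool_rot: [-0.009, 0.877, 0.001, 0.481]
wrist_force: [-1.2, 0.5, 0.3]
width: 0.679
```

Run:
```python
from h import *
TS=np.array([.587,-.181,.0875])
findrack('w15',TS,.036)
o=obs();print(o['tool_pos'],o['wrist_force'],o['width'],o['time'])
seq([(TS+N*.012,QR)])
```

```text
227 fit [ 0.5867 -0.1804  0.0877] shift mm [ 0.6457 -0.351 ] rms 0.7642246130580959
227 fit [ 0.5841 -0.1814  0.0838] shift mm [-0.3335 -0.4867 -4.6261] rms 0.2725956179703301
[ 0.6347 -0.1925  0.1579] [-0.1439  0.9898 -0.2399] 0.6778826174759262 18.6833
[np.float64(0.0728), np.float64(0.0129), np.float64(-0.0024), np.float64(-0.0134), np.float64(-0.0076), np.float64(-0.0008)] rows>=2
```

apply_moves --rows '[[[0.03,0.013,-0.003,-0.013,-0.008,-0.001,0.056],[0.06,0.013,-0.003,-0.013,-0.008,-0.001,0.056],[0.073,0.013,-0.003,-0.013,-0.008,-0.001,0.056],[0.073,0.013,-0.003,-0.013,-0.008,-0.001,0.056]]]'

```text
time: 19.02
tool_pos: [0.59, -0.1777, 0.097]
tool_rot: [-0.014, 0.876, 0.009, 0.483]
wrist_force: [0.9, 0.3, 1.0]
width: 0.654
```

Run:
```python
from h import *
TS=np.array([.5866,-.181,.0876])
findrack('w16',TS,.036)
o=obs();print(o['tool_pos'],o['wrist_force'],o['width'],o['time'])
seq([(TS-N*.0235,QR)])
```

```text
162 fit [ 0.5868 -0.1814  0.0875] shift mm [-0.398   0.2052] rms 0.4945551228813156
162 fit [ 0.5856 -0.1819  0.0855] shift mm [-0.8397  0.2181 -2.3639] rms 0.3776275321870608
[ 0.5918 -0.1783  0.0985] [ 0.0328 -0.4996  0.2152] 0.6575998634021533 19.0667
[np.float64(0.0355), np.float64(-0.0025), np.float64(0.0013), np.float64(0.0019), np.float64(-0.0009), np.float64(0.0003)] rows>=1
```

apply_moves --rows '[[[0.012,-0.003,0.0015,0.002,-0.001,0,0.053],[0.024,-0.003,0.0015,0.002,-0.001,0,0.05],[0.0355,-0.003,0.0015,0.002,-0.001,0,0.05],[0.0355,-0.003,0.0015,0.002,-0.001,0,0.05]]]'

```text
time: 19.4
tool_pos: [0.5742, -0.1806, 0.068]
tool_rot: [-0.014, 0.875, 0.008, 0.485]
wrist_force: [-0.2, -0.5, 1.1]
width: 0.585
```

apply_moves --rows '[[[0,0,0,0,0,0,0.03],[0,0,0,0,0,0,0.03],[0,0,0,0,0,0,0.03],[0,0,0,0,0,0,0.03],[0,0,0,0,0,0,0.03]]]'

```text
time: 19.82
tool_pos: [0.5744, -0.1802, 0.0701]
tool_rot: [-0.014, 0.874, 0.008, 0.485]
wrist_force: [-3.2, 1.4, 7.6]
width: 0.458
```

Run:
```python
from h import *
TM=np.array([.5868,-.1815,.0875])
o=obs();print(o['tool_pos'],o['wrist_force'],o['ft_torque'],o['width'],o['time'])
d=o['tool_pos']-TM;print(d@N,d@RY,d@np.cross(RY,N))
go(o['tool_pos'],QR)
```

```text
[ 0.5744 -0.1802  0.0701] [-3.1944  1.3803  7.5942] [ 0.116   0.8358 -0.1122] 0.45847951425048566 19.8167
-0.0212852417923933 0.0017084507184389902 -0.0012910740595077303
 shift [0. 0. 0.] turn [0.0009 0.0001 0.0003] | dist 0.000 deg 0.1
```

Gripped (39 mm). Lift and carry as before.

apply_moves --rows '[[[0,0,0,0,0,0,0.03],[-0.008,0,0,0,0,0,0.03],[-0.02,0,0,0,0,0,0.03],[-0.035,0,0,0,0,0,0.03],[-0.05,0,0,0,0,0,0.03]]]' --squeeze 90

```text
time: 20.23
tool_pos: [0.6025, -0.1792, 0.1128]
tool_rot: [-0.014, 0.874, 0.008, 0.486]
wrist_force: [0.2, -0.4, -1.4]
width: 0.438
```

apply_moves --rows '[[[-0.03,0,0,0,0,0,0.03],[-0.06,0,0,0,0,0,0.03],[-0.09,0,0,0,0,0,0.03],[-0.12,0,0,0,0,0,0.03],[-0.12,0,0,0,0,0,0.03]]]'

```text
time: 20.65
tool_pos: [0.6703, -0.1771, 0.2194]
tool_rot: [-0.015, 0.87, 0.007, 0.492]
wrist_force: [-0.1, -0.4, -0.1]
width: 0.432
```

Run:
```python
from h import *
c,im=snap('w17',1.5)
o=obs();print(o['tool_pos'],o['wrist_force'],o['width'],o['time'])
inhand(im,c,.036,top0=(-.0225,0,0))
seq([([.548,.19,.25],QV)])
```

```text
[ 0.6687 -0.1771  0.2168] [-0.6088 -0.5256 -1.8344] 0.43878886514027277 20.7
152 pts
inhand tool(free) [-0.023  -0.0018  0.0016] rms 0.4062781479606141 fixed [-0.0225 -0.0019  0.0016] 0.4122389155102654
[np.float64(0.0092), np.float64(0.1236), np.float64(-0.0367), np.float64(-0.0544), np.float64(-0.1817), np.float64(-0.0147)] rows>=4
[np.float64(0.0012), np.float64(0.1255), np.float64(-0.0309), np.float64(-0.0544), np.float64(-0.1817), np.float64(-0.0147)] rows>=4
[np.float64(-0.0057), np.float64(0.127), np.float64(-0.0236), np.float64(-0.0544), np.float64(-0.1817), np.float64(-0.0147)] rows>=4
```

apply_moves --rows '[[[0.009,0.124,-0.037,-0.054,-0.182,-0.015,0.03],[0.009,0.124,-0.037,-0.054,-0.182,-0.015,0.03],[0.009,0.124,-0.037,-0.054,-0.182,-0.015,0.03],[0.009,0.124,-0.037,-0.054,-0.182,-0.015,0.03]]]'

```text
time: 21.03
tool_pos: [0.6256, -0.0478, 0.2288]
tool_rot: [-0.034, 0.823, 0.032, 0.566]
wrist_force: [0.6, -0.8, -1.5]
width: 0.437
```

apply_moves --rows '[[[0.001,0.126,-0.031,-0.054,-0.182,-0.015,0.03],[0.001,0.126,-0.031,-0.054,-0.182,-0.015,0.03],[0.001,0.126,-0.031,-0.054,-0.182,-0.015,0.03],[0.001,0.126,-0.031,-0.054,-0.182,-0.015,0.03]]]'

```text
time: 21.37
tool_pos: [0.5816, 0.0796, 0.241]
tool_rot: [-0.053, 0.767, 0.055, 0.637]
wrist_force: [0.2, -0.1, -0.6]
width: 0.439
```

apply_moves --rows '[[[-0.006,0.127,-0.024,-0.054,-0.182,-0.015,0.03],[-0.006,0.127,-0.024,-0.054,-0.182,-0.015,0.03],[-0.006,0.127,-0.024,-0.054,-0.182,-0.015,0.03],[-0.006,0.127,-0.024,-0.054,-0.182,-0.015,0.03],[-0.006,0.127,-0.024,-0.054,-0.182,-0.015,0.03]]]'

```text
time: 21.78
tool_pos: [0.5385, 0.2039, 0.2531]
tool_rot: [-0.072, 0.704, 0.078, 0.703]
wrist_force: [-0.1, -0.2, -0.8]
width: 0.44
```

Run:
```python
from h import *
c,im=snap('w18',1.5)
o=obs();print(o['tool_pos'],o['wrist_force'],o['width'],o['time'])
inhand(im,c,.036,top0=(-.0225,0,0))
S=np.array([.5478,.1917]);h=np.array([0,-.0012,.0007])
seq([(np.r_[S,.14]-QV.apply(h),QV)])
```

```text
[0.5394 0.2021 0.2527] [ 0.6886 -0.3091 -0.3079] 0.4386393819262324 21.8333
99 pts
inhand tool(free) [-0.0174  0.0012  0.0008] rms 1.9928008902925667 fixed [-0.0225  0.0016  0.0008] 2.1050488081075214
[np.float64(0.1127), np.float64(-0.0115), np.float64(0.0055), np.float64(0.0103), np.float64(-0.0012), np.float64(-0.0067)] rows>=3
```

apply_moves --rows '[[[0.03,-0.0115,0.0055,0.01,-0.001,-0.007,0.03],[0.06,-0.0115,0.0055,0.01,-0.001,-0.007,0.03],[0.09,-0.0115,0.0055,0.01,-0.001,-0.007,0.03],[0.11,-0.0115,0.0055,0.01,-0.001,-0.007,0.03],[0.11,-0.0115,0.0055,0.01,-0.001,-0.007,0.03]]]'

```text
time: 22.25
tool_pos: [0.5442, 0.1897, 0.1369]
tool_rot: [-0.071, 0.708, 0.069, 0.7]
wrist_force: [-1.3, -0.9, -1.4]
width: 0.442
```

Run:
```python
from h import *
c,im=snap('w19',1.5)
o=obs();print(o['tool_pos'],o['wrist_force'],o['width'],o['time'])
S=np.array([.5478,.1917]);h=np.array([0,-.001,.0005])
seq([(np.r_[S,.10]-QV.apply(h),QV)])
# light pixels of spindle tip seen through bore: brightness map for locating
q=R.from_quat(o['tool_rot']);T=o['tool_pos']+q.apply([-.0235,-.001,.0005])
u=proj(c,T)[0];print('bore',u,'tip pred',proj(c,[*S,.108])[0])
x,y=np.int32(u);cv2.imwrite('pics/w19c.png',cv2.convertScaleAbs(cv2.resize(im[y-75:y+45,x-80:x+80,::-1],None,fx=5,fy=5,interpolation=cv2.INTER_CUBIC),alpha=1.4))
```

```text
[0.5459 0.1905 0.1397] [ 0.1121 -0.2874 -1.4021] 0.44025312633253283 22.3
[np.float64(0.0397), np.float64(0.0019), np.float64(0.0019), np.float64(-0.0016), np.float64(-0.0068), np.float64(0.0017)] rows>=1
bore [261.6766 277.2594] tip pred [264.2417 227.2798]
```

apply_moves --rows '[[[0.01,0.0012,0.0018,-0.001,-0.006,0.001,0.03],[0.018,0.0012,0.0018,-0.001,-0.006,0.001,0.03],[0.018,0.0012,0.0018,-0.001,-0.006,0.001,0.03]]]'

```text
time: 22.55
tool_pos: [0.5473, 0.1911, 0.1212]
tool_rot: [-0.071, 0.704, 0.07, 0.703]
wrist_force: [0.1, -0.6, -1.7]
width: 0.441
```

apply_moves --rows '[[[0.004,0,0,0,0,0,0.03],[0.008,0,0,0,0,0,0.03],[0.012,0,0,0,0,0,0.03],[0.012,0,0,0,0,0,0.03]]]'

```text
time: 22.88
tool_pos: [0.5469, 0.191, 0.1087]
tool_rot: [-0.071, 0.705, 0.07, 0.703]
wrist_force: [-0.2, -0.2, -1.6]
width: 0.439
```

Run:
```python
from h import *
o=obs();print(o['tool_pos'],o['wrist_force'],o['ft_torque'],o['width'],o['time'])
S=np.array([.5478,.1912]);seq([(np.r_[S,.102],QV)])
```

```text
[0.5469 0.191  0.1087] [-0.2235 -0.2161 -1.6167] [-0.0011  0.0283  0.039 ] 0.43876860271056733 22.8833
[np.float64(0.0067), np.float64(0.0), np.float64(0.0009), np.float64(-0.0015), np.float64(-0.0032), np.float64(0.0012)] rows>=1
```

apply_moves --rows '[[[0.002,0,0.001,-0.001,-0.003,0.001,0.03],[0.004,0,0.001,-0.001,-0.003,0.001,0.03],[0.006,0,0.001,-0.001,-0.003,0.001,0.03],[0.006,0,0.001,-0.001,-0.003,0.001,0.03]]]'

```text
time: 23.22
tool_pos: [0.5476, 0.1912, 0.1023]
tool_rot: [-0.071, 0.704, 0.07, 0.703]
wrist_force: [0.4, -0.4, -2.3]
width: 0.434
```

apply_moves --rows '[[[0.001,0,0,0,0,0,0.03],[0.0015,0,0,0,0,0,0.03],[0.0015,0,0,0,0,0,0.03]]]'

```text
time: 23.47
tool_pos: [0.5476, 0.1911, 0.1007]
tool_rot: [-0.071, 0.704, 0.07, 0.703]
wrist_force: [-0.4, -0.1, -1.3]
width: 0.44
```

apply_moves --rows '[[[0.001,0,0,0,0,0,0.03],[0.001,0,0,0,0,0,0.03]]]'

```text
time: 23.63
tool_pos: [0.5478, 0.1912, 0.1004]
tool_rot: [-0.071, 0.704, 0.07, 0.704]
wrist_force: [-1.4, -0.7, 3.1]
width: 0.437
```

apply_moves --rows '[[[0.001,0,0,0,0,0,0.03],[0.001,0,0,0,0,0,0.03]]]'

```text
time: 23.8
tool_pos: [0.5478, 0.1912, 0.1004]
tool_rot: [-0.071, 0.703, 0.07, 0.704]
wrist_force: [-2.9, -0.8, 5.2]
width: 0.436
```

apply_moves --rows '[[[-0.0005,0,0,0,0,0,0.05],[-0.0005,0,0,0,0,0,0.058],[-0.0005,0,0,0,0,0,0.058],[-0.0005,0,0,0,0,0,0.058]]]' --squeeze 30

```text
time: 24.13
tool_pos: [0.5479, 0.1912, 0.1008]
tool_rot: [-0.071, 0.703, 0.07, 0.704]
wrist_force: [0.4, 0.2, 0.1]
width: 0.678
```

apply_moves --rows '[[[-0.02,0,0,0,0,0,0.058],[-0.05,0,0,0,0,0,0.058],[-0.09,0,0,0,0,0,0.058],[-0.13,0,0,0,0,0,0.058],[-0.13,0,0,0,0,0,0.058]]]'

```text
time: 24.55
tool_pos: [0.5519, 0.1926, 0.2393]
tool_rot: [-0.069, 0.698, 0.072, 0.709]
wrist_force: [0.8, 0.4, 1.4]
width: 0.681
```

apply_moves --rows '[[[0,-0.17,0,0,0,0,0.058],[0,-0.17,0,0,0,0,0.058],[0,-0.17,0,0,0,0,0.058],[0,-0.17,0,0,0,0,0.058],[0,-0.17,0,0,0,0,0.058]]]'

```text
time: 24.97
tool_pos: [0.587, 0.0197, 0.239]
tool_rot: [-0.069, 0.698, 0.068, 0.71]
wrist_force: [0.0, 0.4, -0.2]
width: 0.675
```

Run:
```python
from h import *
from rig import ctrl
c,im=snap('w20',1.5)
s=ctrl.capture('scene');t=ctrl.capture('top')
o=obs();print(o['tool_pos'],o['wrist_force'],o['width'],o['time'])
cs=cal('scene')
S=np.array([.5478,.1917])
def ov(im,c,x0,y0,x1,y1,k,lines=True):
    v=cv2.convertScaleAbs(cv2.resize(im[y0:y1,x0:x1,::-1],None,fx=k,fy=k,interpolation=cv2.INTER_CUBIC),alpha=1.4)
    if lines:
        for z,r in((.04,.06),(.071,.048),(.102,.036),(.123,.02)):
            P=(proj(c,circ(np.r_[S,z],np.array([0,0,1.]),r))-[x0,y0]+.5)*k;cv2.polylines(v,[np.int32(P)],True,(0,255,0),1)
    return v
u=np.int32(proj(c,[*S,.07])[0]);print(u)
x0=max(0,min(512-160,u[0]-80));y0=max(0,u[1]-75)
us=np.int32(proj(cs,[*S,.07])[0])
A=ov(im,c,x0,y0,x0+160,y0+150,2.5);A0=ov(im,c,x0,y0,x0+160,y0+150,2.5,False)
B=ov(s,cs,us[0]-40,us[1]-32,us[0]+40,us[1]+32,5,False)
T=cv2.convertScaleAbs(cv2.resize(t[70:250,:,::-1],(400,141)),alpha=1.3)
o=np.zeros((600,800,3),np.uint8)
for im_,x,y in((A0,0,0),(A,400,0),(B[:225],0,375),(T,400,375)):
    h,w=im_.shape[:2];h=min(h,600-y);o[y:y+h,x:x+w]=im_[:h]
cv2.imwrite('pics/final.png',o)
# bystander motion: top image difference
d=cv2.absdiff(cv2.GaussianBlur(t,(5,5),0),cv2.GaussianBlur(np.load('pics/top0.npy'),(5,5),0)).max(2)
ct=cal('top')
for n,P in(('jug',(.718,.239,.15)),('funnel',(.4167,-.1143,.06)),('bowl',(.438,-.273,.04)),('can',(.414,.162,.05)),('ratchet',(.694,-.175,.02))):
    a,b=np.int32(proj(ct,P)[0]);print(n,'max diff',d[b-15:b+15,a-15:a+15].max(),d[b-15:b+15,a-15:a+15].mean())
```

```text
[0.5855 0.0258 0.2386] [0.3684 1.0577 0.2118] 0.6810536512315898 25.1167
[249 -10]
jug max diff 11 7.987777777777778
funnel max diff 98 31.59111111111111
bowl max diff 11 9.445555555555556
can max diff 92 10.335555555555555
ratchet max diff 10 7.823333333333333
```

View pics/final.png

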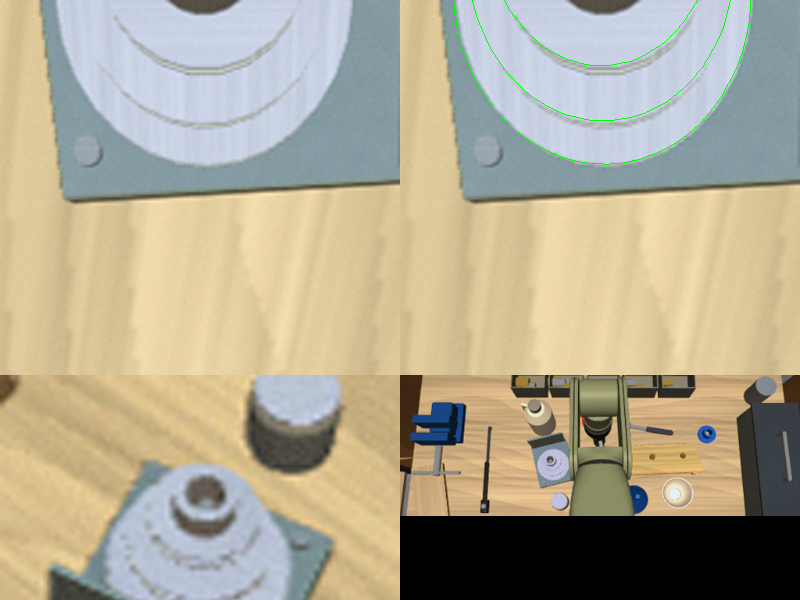

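Final picture: large, middle and small sheaves are stacked flat and concentric on the spindle with hubs up (predicted rims within about 1–2 mm). The rack is empty, and the bystanders that can be seen are where they were. Handing in.

```bash
python3 -c "
from rig import ctrl
print(ctrl.observe()['wrist_force'],ctrl.close_job())"
```

```text
the job is handed in; nothing more can be done
[0.36844948 1.05771431 0.21176037] None
```

The three silver sheaves are on the spindle, large at the bottom, then middle, then small, each hub up. I handed the job in at about 25 s with the gripper open and clear of everything. Each sheave was drawn off its stub square to the deck and lowered under grip until light contact of about 5 N or less, with no side force while threading.

**Last checks:**
- **Seating heights:** contact came at TCP heights of 36, 68.5 and 100 mm. The spacing is the expected 31 mm to within about 1.5 mm.
- **Final pictures:** the wrist view shows the visible part of the rims within about 1–2 mm of the predicted seated rings. The scene view shows the stack concentric, and the top view shows the rack empty.
- **Bystanders:** the jug, bowl and ratchet showed no change between the first and last top pictures. The arm hid part of the funnel and stood close to the can in the last picture, so their differences tell nothing. I didn't run the check on the wiper arm, but nothing was ever moved near it.

**What disagreed:**
- **Fingertips:** they sat about 20 mm farther back than `ctrl.tips_ahead` suggests. The first, gentle close on the large sheave caught nothing, and I went 18 mm deeper by what the picture showed.
- **Fits over the stand:** the in-hand fits for the middle and small sheaves were poor (about 2 px), because the silver background merged with the discs. I relied on the grip offsets and the force readings instead.

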